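Set the backstop and stack the slide cartons on the inclined rack

TASK

Get the inclined rack ready for the short slide cartons: pull up the orange plunger knob, slide the blue backstop up the slope to the upper hole and let the plunger drop fully into it. Then lay the blue-banded carton flat on the slope, lengthwise down the slope and in the middle, with its end right up against the backstop, and stack the yellow-banded carton squarely on top of it, also right up against the backstop. Leave the loose things lying round about where they are.

Things in the scene. Friction and masses are not known exactly. Their poses are not given: they have to be found in the camera images.
- rack: grey and white rack, fixed to the bench: a plain deck without side walls, 205 mm long, 124 mm wide, that falls at 15 degrees away from the robot, upper end about 91 mm, lower end about 37 mm above the bench. Origin: on the bench under the middle of the deck; x level, the way the slope falls, y across, z up. Cartons do not slide down it on their own; they must be pushed.
- gas_cylinder: tall grey gas cylinder with a regulator, fixed, between the cartons and the rack but farther back: about 150 mm across and 0.5 m tall, the regulator reaching some 100 mm from its axis. Origin on its axis, on the bench. The arm must swing round in front of it, and of a 0.4 m tall black microscope that stands at x = 0.6, y = 0.6 m from the base.
- backstop_face (a point): middle of the foot of the backstop's uphill face, on the deck's surface; it moves with the backstop, a blue plate square to the deck, 100 wide, 54 high, 5 mm thick, with a 12 mm high foot behind it, downhill. x points down the slope, y across, z square to the deck. A carton touching the face has its centre at x = -40 mm; z = 16 mm on the deck, 48 mm on another carton.
- backstop (a joint): how far the backstop has slid up the slope, m: 0 in the lower hole (start), 0.040 in the upper hole, where the deck's upper edge is 90 mm from the face; the travel ends at 0.0415. It slides only while the plunger is pulled, against 2.5 N of friction, and stays where it is left. The plunger drops in within about 2 mm of a hole.
- plunger_knob (a point): centre of the orange knob, round, 24 mm diameter, 20 mm high; its axis is square to the deck, 32 mm downhill of the backstop's face. At rest its centre is 48 mm above the deck, over a steel bushing 17 to 21 mm across. Axes as for backstop_face. It moves with backstop and plunger.
- plunger (a joint): how far the plunger is pulled out along its axis, square to the deck and away from it, m: 0 fully in a hole, 0.007 and more clear of the hole, 0.012 at its stop. A spring draws it in with 3 to 6 N.
- carton_blue_center (a point): brown carton of microscope slides with a blue band round it, 80 x 54 x 32 mm (x, y, z), 0.15 to 0.31 kg, lying flat on the bench. The point is its centre, 16 mm above its underside; x runs along the 80 mm length, z up. It is gripped across its 54 mm width.
- carton_yellow_center (a point): brown carton of microscope slides with a yellow band round it, 80 x 54 x 32 mm (x, y, z), 0.15 to 0.31 kg, lying flat on the bench. The point is its centre, 16 mm above its underside; x runs along the 80 mm length, z up. It is gripped across its 54 mm width.
- carton_blue: the same blue-banded carton; origin at the centre of its underside
- carton_yellow: the same yellow-banded carton; origin at the centre of its underside
- dust_cap: black round dust cap, 36 mm across, 13 high; to be left where it is. Origin under its middle.
- lens_blower: dark rubber lens blower with a red nozzle, 49 mm across, 98 high; to be left where it is. Origin under its middle.
- barlow_lens: black and red ring-shaped lens, 54 mm across, 18 high; to be left where it is. Origin under its middle.
- screwdriver: small blue-handled screwdriver, 146 mm long, lying; to be left where it is. Origin under its middle.
- fitting: small brass hose barb, 30 mm high, standing; to be left where it is. Origin under its middle.
There are look-alikes about, which are no part of the job. What is shaped like the carton_blue but black or purple is not meant.

How it is judged:
By the outcome, as a careful person would: the job done as asked, in the order asked, and still so for the second after the job is handed in, with the robot touching nothing.
It also fails if it takes over 72 s, if anything falls off the work surface, if the arm or the gripper's body presses on something with over 40 N, if the wrist force passes 120 N, or if a joint passes its speed limit or range.

ROBOT

A 6-joint arm with a two-finger parallel gripper is mounted at the origin on a cart in front of the work surface, level with it; the furniture and walls round the work are solid. World frame = base frame: x ahead of the robot, y to its left, z up, the work surface at z = 0. Lengths are in m, angles in rad, forces in N, time in s.
With the tool pointing down it reaches from about 0.4 to 0.825 m from the base axis. Payload 7 kg.
Tool frame: the origin (TCP) lies at the centre of the arm's flange, where the gripper is bolted on; the fingertips stand 178 mm ahead of it and the grasp point (between the pads) lies 159 mm ahead of it; z points along the fingers, y is the direction in which the jaws open and shut (so a half turn about z gives the same grasp; the last joint's range is limited). The gripper opens to 88 mm and grips with 3 to 60 N. Pads are 19 mm wide; open, the fingers measure 130 mm over their backs; the gripper's body (78 mm by 193 mm) begins 47 mm behind the grasp point.
Start: joints at [1.612, 0.359, 0.012, 0, -1.224, -0.288], TCP at [0.165, 0.655, 0.405] pointing down, gripper open.
Joint ranges: [-3.07, 3.07], [-1.43, 2.12], [-1.02, 1.25], [-3.03, 1.67], [-3.05, -0], [-3.03, 3.03]. Speed limits (rad/s): [2.39, 2.39, 3.01, 3.14, 3.14, 3.14].

INTERFACE

Orientations are given as [roll, pitch, yaw] about the fixed x, y, z axes, in that order (R = Rz(yaw) Ry(pitch) Rx(roll)).
In Python, from station import arm gives the robot as it stands.
- The arm moves only by the shell command python3 -m handwheel 'ROWS' [OPENING] [FORCE]. ROWS is JSON, a list of rows, each a list of 4 numbers: the shift along the world's x, y, z in cm, then the turn about the world's z in rad. In form: [[dx, dy, dz, yaw], ...]. A call has 1 to 20 rows; each row shifts and turns the commanded pose from where the row before left it; what a row does not reach is not made up. A row lasts 1/10 s, in which the tool goes at most 50 mm and 8.59 degrees, less where a joint would pass 70% of its speed; a pose out of reach is approached as far as the arm can. A call is refused whole if a number of a shift passes 5 or a number of a turn 0.15, either way. A call with a gripper value outside its range is refused whole. OPENING is the closure, from 0 (fully open) to 1 (shut), set as the call begins (- or left out, the last holds). The fingers move at their own pace and stop on an object; FORCE is the grip in N (left out, the last holds). Time passes only in rows, so rows that do not move let the fingers close. It gives the time, the measured TCP pose, the force and the opening at its end, in the units of the state.
- arm.get_state(): the state, without advancing time (a new reading comes with each control period).
- arm.grab_frame(name): name is "scene" or "top" or "wrist"; returns a dict with "image" (480x640x3 uint8, red, green, blue), "depth" (480x640 float32, m along the optical axis (not along the pixel's ray), 0 where there is no reading), "vfov" (degrees; the focal length in pixels is half the picture's height over the tangent of half this angle, whatever the lens; pixels are square), "cx", "cy" (the principal point, pixels), "rvec" (rotation vector, rad) and "tvec" (3), from world to camera coordinates, as OpenCV has them. Camera axes: x right, y down, z forward; pixel columns grow to the right and rows downward; lengths in m; the calibration is good to about 2 mm. A picture is of the moment at which its call begins.
- arm.job_done(): hands the job in, once; it reports no verdict.
The state is a dict: "t": time; "q": joint angles; "qd": joint speeds; "joint_efforts": joint torques, N m; "eef_pos": TCP position; "ee_rot": TCP orientation; "force": force on the tool from outside, world axes, zero at the start; "moment": the same for the moment, N m; "width": finger opening in m.
Only numpy, scipy, OpenCV 4.12 (cv2) and the standard library are available. Lean on these libraries where they do the work, as an engineer would, in place of code of your own. Each camera call takes 0.05 s, during which the arm holds its last target.

## Working session

There is one attempt and no reset: what is moved stays moved. The work goes in short steps, Python scripts to look and compute and a shell command to move; the robot and the scene stay as the last step left them, time stands still between calls to the robot, and variables do not carry over. Pictures are saved under pics/ and viewed, and the job is handed in when it is done.

```bash
ls; mkdir -p pics
cat > h.py <<'E'
import numpy as np, cv2
from station import arm
def grab(n,save=None):
    f=arm.grab_frame(n)
    if save: cv2.imwrite('pics/'+save+'.png',f['image'][:,:,::-1])
    np.savez('last_'+n+'.npz',**f)
    return f
def load(n): 
    d=np.load('last_'+n+'.npz'); return {k:d[k] for k in d.files}
def cam(f):
    R=cv2.Rodrigues(np.array(f['rvec'],float))[0]; t=np.array(f['tvec'],float).ravel()
    F=240/np.tan(np.radians(float(f['vfov']))/2); return R,t,F
def ray(f,u,v):
    R,t,F=cam(f); d=np.array([(u-f['cx'])/F,(v-f['cy'])/F,1.]); return -R.T@t, R.T@d
def onz(f,u,v,z):
    o,d=ray(f,u,v); return o+d*(z-o[2])/d[2]
def pt(f,u,v):
    o,d=ray(f,u,v); return o+d*float(f['depth'][int(round(v)),int(round(u))])
def proj(f,p):
    R,t,F=cam(f); c=R@np.array(p)+t; return np.array([c[0]/c[2]*F+f['cx'],c[1]/c[2]*F+f['cy']])
def cloud(f):
    R,t,F=cam(f); v,u=np.mgrid[0:480,0:640]; z=f['depth']
    c=np.stack([(u-f['cx'])/F*z,(v-f['cy'])/F*z,z],-1); return (c-t)@R
def crop(f,u0,v0,u1,v1,s,save):
    im=f['image'][v0:v1,u0:u1,::-1]; cv2.imwrite('pics/'+save+'.png',cv2.resize(im,None,fx=s,fy=s,interpolation=cv2.INTER_CUBIC))
E
python3 - <<'E'
from h import *
for n in ['scene','top','wrist']:
    f=grab(n,n+'0'); print(n,f['vfov'],f['cx'],f['cy'],ray(f,320,240))
print(arm.get_state())
E
```

```text
pics
scene 42.41323339892352 323.17059984149313 232.97597896229004 (array([-0.18441249, -0.95472171,  1.19386771]), array([ 0.42918924,  0.6124658 , -0.66395592]))
top 48.948804332312505 315.8516056862642 237.1886906325076 (array([0.33181681, 0.1051896 , 1.61236887]), array([ 0.1249763 ,  0.0066461 , -0.99218299]))
wrist 67.11538372364322 320.2652482454989 237.24516151615686 (array([0.23071943, 0.63704971, 0.38323187]), array([-0.25436237,  0.06254777, -0.96511454]))
{'t': 0.15, 'q': array([ 1.61208212e+00,  3.59227087e-01,  1.12622967e-02, -2.17699176e-04,
       -1.22411218e+00, -2.88078432e-01]), 'qd': array([-0.00145745, -0.00231098,  0.00277436,  0.00225856, -0.00068439,
       -0.00307296]), 'joint_efforts': array([-2.01616815e-03, -5.83269417e+01,  2.93290454e+01,  7.00122669e+00,
        8.78724939e-03, -1.10650385e-04]), 'eef_pos': array([0.16488975, 0.65440178, 0.4039383 ]), 'ee_rot': array([ 3.14030663e+00, -1.67628536e-04, -2.46866635e-01]), 'force': array([ 0.0888178 ,  0.16985471, -0.70231233]), 'moment': array([0.01576082, 0.03339037, 0.00711929]), 'width': 0.08777853958609631}
```

View pics/top0.png

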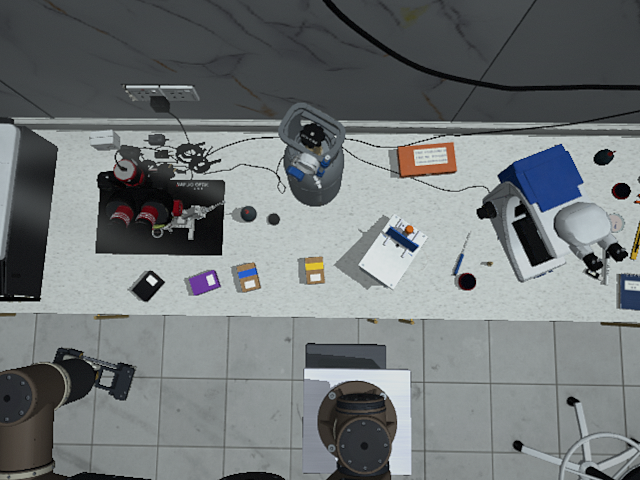

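View pics/scene0.png

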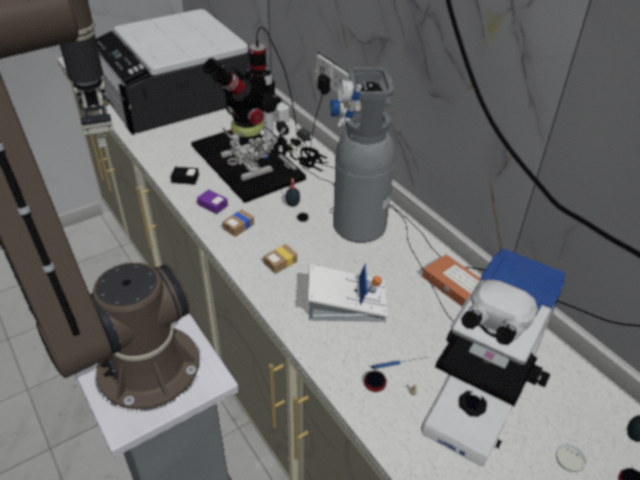

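View pics/wrist0.png

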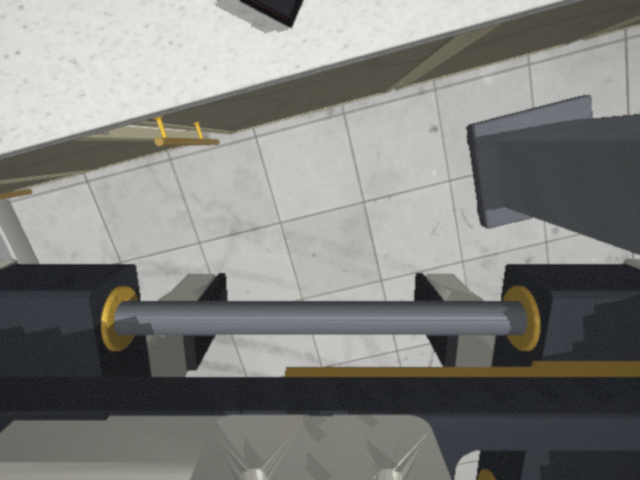

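Run:
```python
from h import *
f=load('top')
crop(f,340,190,500,310,5,'t_rack'); crop(f,190,230,350,310,5,'t_cart')
C=cloud(f)
for u,v in [(247,278),(314,270),(380,250),(402,235),(409,230),(410,262),(150,240),(318,160),(390,290)]: print(u,v,pt(f,u,v).round(4))
g=load('scene'); crop(g,280,230,420,335,5,'s_rack')
```

```text
247 278 [0.4137 0.3337 0.0288]
314 270 [0.4396 0.1326 0.0377]
380 250 [ 0.4984 -0.0609  0.0712]
402 235 [ 0.5378 -0.1194  0.1129]
409 230 [ 0.5538 -0.141   0.1044]
410 262 [ 0.4642 -0.1485  0.0702]
150 240 [0.5261 0.6344 0.0233]
318 160 [0.6523 0.1193 0.4807]
390 290 [ 0.3841 -0.0983  0.0021]
```

View pics/t_rack.png

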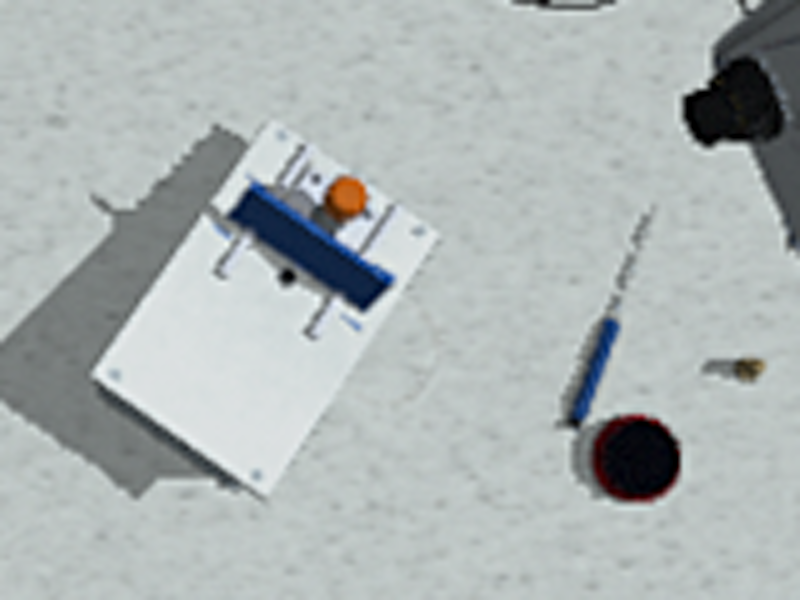

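View pics/t_cart.png

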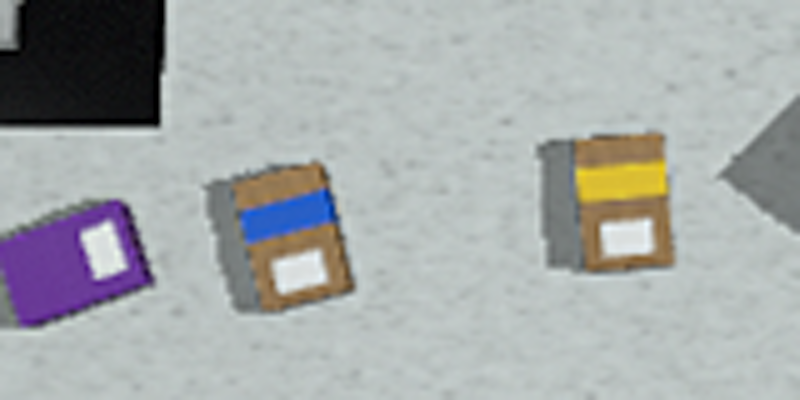

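View pics/s_rack.png

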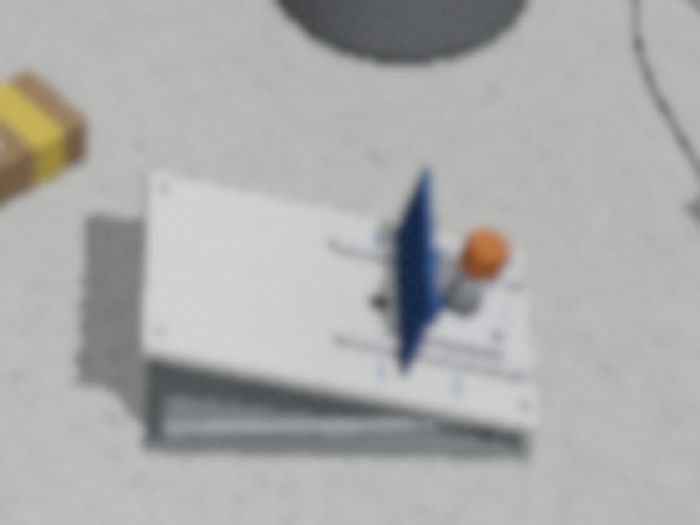

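```bash
cat > rack.py <<'E'
from h import *
f=load('top')
cs=[(275,122,.037),(440,235,.037),(270,497,.091),(93,377,.091)]
P=[]
for u,v,z in cs:
    p=onz(f,340+u/5,190+v/5,z); P.append(p); print(p.round(4))
P=np.array(P)
print('lens',[np.linalg.norm(P[i]-P[(i+1)%4]).round(4) for i in range(4)])
d=(P[0]+P[1]-P[2]-P[3]); d2=np.array([P[0]-P[1]+P[3]-P[2]])[0]
print('yaw',np.arctan2(d[1],d[0]), np.arctan2(d2[1],d2[0])-np.pi/2, 'center',P.mean(0))
# carton
for nm,c in [('blue',[(231,180),(325,163),(354,290),(262,312)]),('yellow',[(575,140),(663,134),(674,265),(585,272)])]:
    Q=np.array([onz(f,190+u/5,230+v/5,.032) for u,v in c]); 
    print(nm,Q.mean(0).round(4),[np.linalg.norm(Q[i]-Q[(i+1)%4]).round(4) for i in range(4)])
    d=Q[0]+Q[1]-Q[2]-Q[3]; e=Q[0]+Q[3]-Q[1]-Q[2]; print(np.arctan2(d[1],d[0]),np.arctan2(e[1],e[0])-np.pi/2)
k=onz(f,340+347/5,190+197/5,.10); print('knob',k)
E
python3 rack.py
python3 - <<'E'
from h import *
# cloud of cartons, deck
for n in ['top','scene']:
    f=load(n);C=cloud(f);I=f['image'].astype(int)
    m=(C[...,2]>.025)&(C[...,2]<.045)&(C[...,0]>.36)&(C[...,0]<.5)
    for y0,y1 in [(.28,.39),(.08,.19)]:
        mm=m&(C[...,1]>y0)&(C[...,1]<y1)
        if mm.sum()>20:
            p=C[mm]; r=cv2.minAreaRect((p[:,:2]*1000).astype(np.float32)); print(n,mm.sum(),r,np.median(p[:,2]))
    m=(C[...,0]>.38)&(C[...,0]<.62)&(C[...,1]>-.22)&(C[...,1]<-.02)&(C[...,2]>.03)&(I.min(-1)>150)
    p=C[m]; 
    c=p.mean(0); 
    for _ in range(5):
        c=p.mean(0);u,s,vt=np.linalg.svd(p-c); n_=vt[2]*np.sign(vt[2][2]); r=(p-c)@n_; p=p[abs(r)<max(.004,2*r.std())]
    print(n,len(p),'normal',n_,'yaw',np.arctan2(n_[1],n_[0]),'tilt',np.degrees(np.arccos(n_[2])),c)
    m=(I[...,0]>170)&(I[...,1]<150)&(I[...,2]<90)&(C[...,0]<.65)&(C[...,0]>.4)&(C[...,1]<-.05)&(C[...,1]>-.25)
    print('knob',m.sum(),C[m].mean(0),C[m].max(0),C[m].min(0))
E
```

```text
[ 0.6109 -0.1102  0.037 ]
[ 0.543  -0.2087  0.037 ]
[ 0.3831 -0.0985  0.091 ]
[0.4508 0.0031 0.091 ]
lens [np.float64(0.1196), np.float64(0.2016), np.float64(0.1221), np.float64(0.2034)]
yaw -0.6095241266671532 -0.5953613684585087 center [ 0.49696391 -0.10359323  0.064     ]
blue [0.416  0.3285 0.032 ] [np.float64(0.0574), np.float64(0.0783), np.float64(0.0564), np.float64(0.0815)]
0.2571293141256977 0.21895197919067422
yellow [0.4385 0.1301 0.032 ] [np.float64(0.0531), np.float64(0.0789), np.float64(0.0534), np.float64(0.0794)]
0.09296918886098599 0.08547750622937134
knob [ 0.55616596 -0.14284911  0.1       ]
top 474 ((416.4051208496094, 331.7086181640625), (80.52178955078125, 54.36652374267578), 14.702252388000488) 0.03259596235458466
top 464 ((439.6864318847656, 132.67034912109375), (80.25898742675781, 53.85789489746094), 5.814342021942139) 0.032618536338488865
top 1712 normal [ 0.21473625 -0.14701569  0.96554375] yaw -0.6003384316739608 tilt 15.08435022770519 [ 0.48233988 -0.09275768  0.06932171]
knob 31 [ 0.55827155 -0.14246296  0.10514385] [ 0.56576448 -0.13453097  0.1103895 ] [ 0.54996869 -0.15025398  0.09828733]
scene 373 ((418.4265441894531, 327.77215576171875), (88.10037994384766, 61.58445358276367), 13.093194961547852) 0.03228021688642143
scene 449 ((441.8930969238281, 128.13331604003906), (84.43572998046875, 62.32183074951172), 7.236468315124512) 0.032394946589961685
scene 1950 normal [ 0.20795002 -0.14777457  0.96691234] yaw -0.6178215585804466 tilt 14.780036208513888 [ 0.4822812  -0.10390524  0.06850276]
knob 23 [ 0.55765037 -0.14782425  0.10402382] [ 0.56510949 -0.14157658  0.10742382] [ 0.55169253 -0.1554534   0.09799658]
```

Run:
```python
from h import *
for n in ['top','scene']:
    C=cloud(load(n)).reshape(-1,3)
    for lo,hi in [(.1,.2),(.2,.3),(.3,.4),(.4,.5),(.5,.65)]:
        m=(C[:,2]>lo)&(C[:,2]<hi)&(C[:,0]>.35)&(C[:,0]<.8)&(C[:,1]>-.1)&(C[:,1]<.3)
        if m.sum()>5: p=C[m]; print(n,lo,m.sum(),np.percentile(p,[1,99],axis=0).round(3).tolist())
```

```text
top 0.1 383 [[0.551, -0.097, 0.102], [0.694, 0.206, 0.199]]
top 0.2 686 [[0.636, 0.057, 0.202], [0.735, 0.214, 0.3]]
top 0.3 905 [[0.615, 0.068, 0.3], [0.764, 0.206, 0.399]]
top 0.4 3027 [[0.626, 0.065, 0.403], [0.779, 0.205, 0.492]]
scene 0.1 1645 [[0.636, 0.046, 0.101], [0.767, 0.167, 0.199]]
scene 0.2 1973 [[0.637, 0.049, 0.201], [0.772, 0.17, 0.299]]
scene 0.3 1821 [[0.621, 0.063, 0.301], [0.772, 0.177, 0.399]]
scene 0.4 2520 [[0.628, 0.058, 0.401], [0.778, 0.197, 0.491]]
```

```bash
python3 -m handwheel '[[2.2,-5,0,-0.05],[2.2,-5,0,-0.05],[2.2,-5,0,-0.05],[2.2,-5,0,-0.05],[2.2,-5,0,-0.05],[2.2,-5,0,-0.05],[2.2,-5,0,-0.05],[2.2,-5,0,0],[2.2,-5,0,0],[2.2,-5,0,0],[1.5,-5,0,0]]' 0 40
```

```text
t: 1.25
eef_pos: [0.381, 0.1471, 0.4049]
ee_rot: [-3.141, -0.0, -0.596]
force: [1.6, 0.2, 0.5]
width: 0.0876
```

```bash
python3 -m handwheel '[[1.5,-5,0,0],[2,-5,0,0],[2.5,-5,0,0],[3,-5,0,0],[3,-5,0,0],[0,0,0,0],[0,0,0,0]]'
python3 - <<'E'
from h import *
f=grab('wrist','w1'); g=grab('top','t1')
E
```

```text
t: 1.95
eef_pos: [0.4875, -0.0772, 0.4039]
ee_rot: [3.14, 0.001, -0.601]
force: [-1.9, 0.6, 0.4]
width: 0.0877
```

View pics/w1.png

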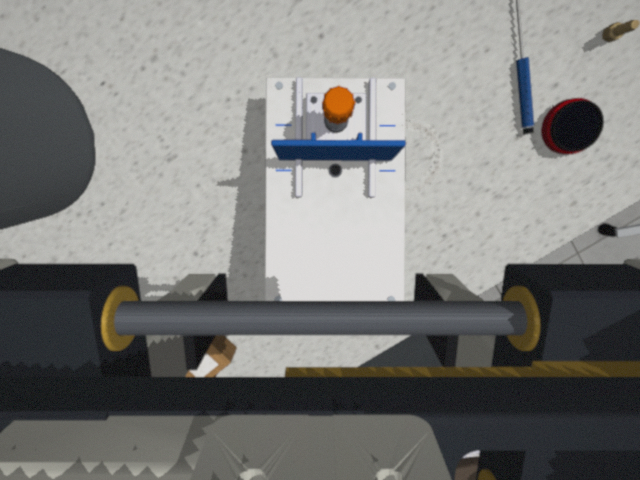

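Run:
```python
from h import *
f=load('wrist'); crop(f,255,60,415,180,5,'w1c')
C=cloud(f);I=f['image'].astype(int)
m=(I[...,0]>150)&(I[...,1]<150)&(I[...,2]<90)&(np.mgrid[0:480,0:640][0]<200)
p=C[m];v,u=np.nonzero(m);print(m.sum(),u.mean(),v.mean(),u.min(),u.max(),v.min(),v.max(),p.mean(0),np.percentile(p[:,2],[5,50,95]))
m=(C[...,0]>.38)&(C[...,0]<.62)&(C[...,1]>-.22)&(C[...,1]<-.02)&(C[...,2]>.03)&(I.min(-1)>170)
p=C[m]
for _ in range(5):
    c=p.mean(0);u,s,vt=np.linalg.svd(p-c); n_=vt[2]*np.sign(vt[2][2]); r=(p-c)@n_; p=p[abs(r)<max(.003,2*r.std())]
print('yaw',np.arctan2(n_[1],n_[0]),'tilt',np.degrees(np.arccos(n_[2])),c)
def onplane(u,v):
    o,d=ray(f,u,v); return o+d*((c-o)@n_)/(d@n_)
a,b=onplane(266,78),onplane(405,78); print(a,b,np.linalg.norm(a-b)); 
a2,b2=onplane(265.5,200),onplane(404.5,200);print('yaw edges',[np.arctan2((q-w)[1],(q-w)[0]) for q,w in((a,a2),(b,b2))])
print('low mid',(a+b)/2)
```

```text
bash:   662 Killed                     python3 - <<'E'
from h import *
f=load('wrist'); crop(f,255,60,415,180,5,'w1c')
C=cloud(f);I=f['image'].astype(int)
m=(I[...,0]>150)&(I[...,1]<150)&(I[...,2]<90)&(np.mgrid[0:480,0:640][0]<200)
p=C[m];v,u=np.nonzero(m);print(m.sum(),u.mean(),v.mean(),u.min(),u.max(),v.min(),v.max(),p.mean(0),np.percentile(p[:,2],[5,50,95]))
m=(C[...,0]>.38)&(C[...,0]<.62)&(C[...,1]>-.22)&(C[...,1]<-.02)&(C[...,2]>.03)&(I.min(-1)>170)
p=C[m]
for _ in range(5):
    c=p.mean(0);u,s,vt=np.linalg.svd(p-c); n_=vt[2]*np.sign(vt[2][2]); r=(p-c)@n_; p=p[abs(r)<max(.003,2*r.std())]
print('yaw',np.arctan2(n_[1],n_[0]),'tilt',np.degrees(np.arccos(n_[2])),c)
def onplane(u,v):
    o,d=ray(f,u,v); return o+d*((c-o)@n_)/(d@n_)
a,b=onplane(266,78),onplane(405,78); print(a,b,np.linalg.norm(a-b)); 
a2,b2=onplane(265.5,200),onplane(404.5,200);print('yaw edges',[np.arctan2((q-w)[1],(q-w)[0]) for q,w in((a,a2),(b,b2))])
print('low mid',(a+b)/2)
E
```

View pics/w1c.png

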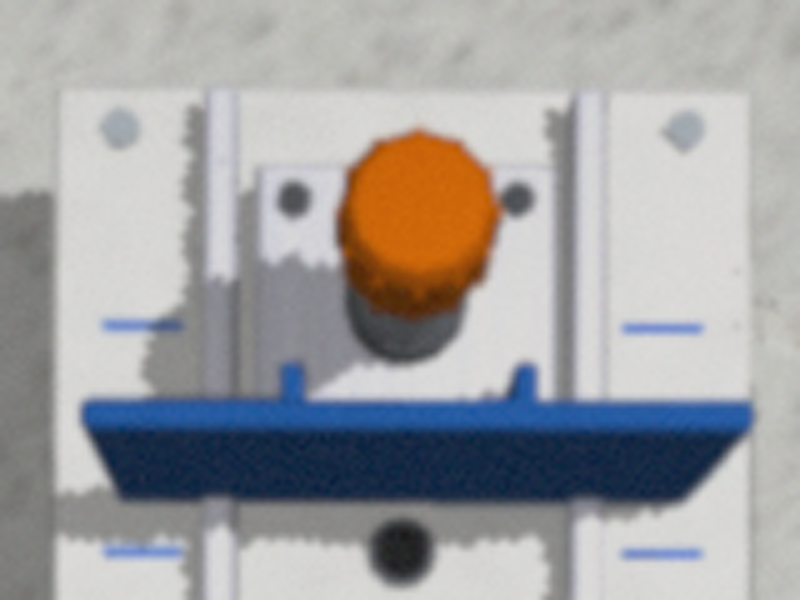

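```bash
cat >> h.py <<'E'
def deck(f,lo=170,vmax=480):
    C=cloud(f);I=f['image'].astype(int)
    m=(C[...,0]>.38)&(C[...,0]<.62)&(C[...,1]>-.22)&(C[...,1]<-.02)&(C[...,2]>.03)&(I.min(-1)>lo)
    p=C[m]
    for _ in range(6):
        c=p.mean(0); w,V=np.linalg.eigh(np.cov((p-c).T)); n=V[:,0]*np.sign(V[2,0]); r=(p-c)@n; p=p[abs(r)<max(.0025,2*r.std())]
    return c,n
def onplane(f,u,v,c,n):
    o,d=ray(f,u,v); return o+d*((c-o)@n)/(d@n)
E
python3 - <<'E'
from h import *
f=load('wrist'); c,n=deck(f)
print('yaw',np.arctan2(n[1],n[0]),'tilt',np.degrees(np.arccos(n[2])),c)
a,b=onplane(f,266.5,78,c,n),onplane(f,404.7,78,c,n); print(a,b,np.linalg.norm(a-b))
a2,b2=onplane(f,265.5,200,c,n),onplane(f,404.5,200,c,n);print('yaw edges',[np.arctan2((q-w)[1],(q-w)[0]) for q,w in((a,a2),(b,b2))])
k=onplane(f,255+420/5-.4,60+203/5-.4,c+n*.058,n); print('knob top',k,'knob ctr',k-n*.010,'axis foot',k-.058*n)
h=onplane(f,255+401/5-.4,60+550/5-.4,c,n); print('upper hole',h, 'dist to knob axis',np.linalg.norm(k-.058*n-h))
ex=np.array([np.cos(-.603),np.sin(-.603)])
m=(a+b)/2; print('low edge mid',m)
R=m[:2]-ex*.099; print('rack org',R)
E
```

```text
yaw -2.130060378963939 tilt 84.60383861614721 [ 0.49313878 -0.10106409  0.07459827]
[ 0.55779235 -0.11490581  0.31353351] [ 0.5426315  -0.0843041   0.50298502] 0.19250504120837417
yaw edges [np.float64(-0.594387878794327), np.float64(2.5706732804541685)]
knob top [ 0.48294782 -0.01229209  1.43070808] knob ctr [ 0.48822994 -0.0038532   1.42976766] axis foot [0.51358407 0.03665348 1.42525367]
upper hole [ 0.52001812 -0.1144016   0.10588852] dist to knob axis 1.3279997832138273
low edge mid [ 0.55021192 -0.09960496  0.40825926]
rack org [ 0.46867176 -0.04346048]
```

```bash
sed -i "s/&(I.min(-1)>lo)/\&(C[...,2]<.1)\&(I.min(-1)>lo)/" h.py
python3 - <<'E'
from h import *
f=load('wrist'); c,n=deck(f)
print('yaw',np.arctan2(n[1],n[0]),'tilt',np.degrees(np.arccos(n[2])),c)
a,b=onplane(f,266.5,78,c,n),onplane(f,404.7,78,c,n); print(a,b,np.linalg.norm(a-b))
a2,b2=onplane(f,265.5,200,c,n),onplane(f,404.5,200,c,n);print('yaw edges',[np.arctan2((q-w)[1],(q-w)[0]) for q,w in((a,a2),(b,b2))])
k=onplane(f,255+420/5-.4,60+203/5-.4,c+n*.058,n); print('knob top',k,'knob ctr',k-n*.010,'axis foot',k-.058*n)
h=onplane(f,255+401/5-.4,60+550/5-.4,c,n); print('upper hole',h, 'dist to knob axis',np.linalg.norm(k-.058*n-h))
ex=np.array([np.cos(-.603),np.sin(-.603)])
m=(a+b)/2; print('low edge mid',m)
R=m[:2]-ex*.099; print('rack org',R)
E
```

```text
yaw -0.6038426594083155 tilt 14.944239805729964 [ 0.48686526 -0.09689964  0.0671859 ]
[ 0.61483772 -0.10850718  0.03731036] [ 0.54566431 -0.20953801  0.03719678] 0.12244265371497569
yaw edges [np.float64(-0.6094049579397514), np.float64(-0.6035086532302834)]
knob top [ 0.55952099 -0.14428793  0.10407155] knob ctr [ 0.55739824 -0.14282367  0.09440978] axis foot [ 0.54720901 -0.13579521  0.04803327]
upper hole [ 0.51599379 -0.11403737  0.05818891] dist to knob axis 0.039381854962910294
low edge mid [ 0.58025102 -0.1590226   0.03725357]
rack org [ 0.49871086 -0.10287812]
```

```bash
cat > st.py <<'E'
from h import *
s=arm.get_state(); print(s['t'],s['eef_pos'].round(4),s['ee_rot'].round(3),s['force'].round(2),s['width'])
E
python3 st.py
```

```text
2.05 [ 0.487  -0.0756  0.4044] [ 3.141e+00  1.000e-03 -5.970e-01] [ 0.53 -0.38 -0.43] 0.08754933802920047
```

```bash
python3 -m handwheel '[[1.75,-1.7,0,-0.005],[1.75,-1.7,0,0],[1.75,-1.7,0,0],[1.75,-1.6,0,0],[0,0,-2,0],[0,0,-2,0],[0,0,-2,0],[0,0,-2,0],[0,0,-2,0],[0,0,0,0],[0,0,0,0]]' && python3 st.py
```

```text
t: 3.15
eef_pos: [0.5575, -0.1416, 0.3054]
ee_rot: [3.141, -0.0, -0.599]
force: [0.2, 0.6, 1.2]
width: 0.0877
3.15 [ 0.5575 -0.1416  0.3054] [ 3.141 -0.    -0.599] [0.16 0.62 1.21] 0.08765222411201347
```

```bash
python3 -m handwheel '[[0,-0.1,-1.5,0],[0,0,-1.5,0],[0,0,-1.1,0],[0,0,-1,0],[0,0,0,0],[0,0,0,0]]' && python3 -m handwheel '[[0,0,0,0],[0,0,0,0],[0,0,0,0],[0,0,0,0],[0,0,0,0],[0,0,0,0]]' 1 45
python3 - <<'E'
from h import *
grab('wrist','w2')
E
```

```text
t: 3.75
eef_pos: [0.5576, -0.1437, 0.2541]
ee_rot: [-3.142, -0.0, -0.601]
force: [1.1, -0.8, -0.0]
width: 0.0878
t: 4.35
eef_pos: [0.5574, -0.1438, 0.2537]
ee_rot: [-3.142, -0.0, -0.602]
force: [0.4, 0.4, -1.0]
width: 0.0452
```

View pics/w2.png

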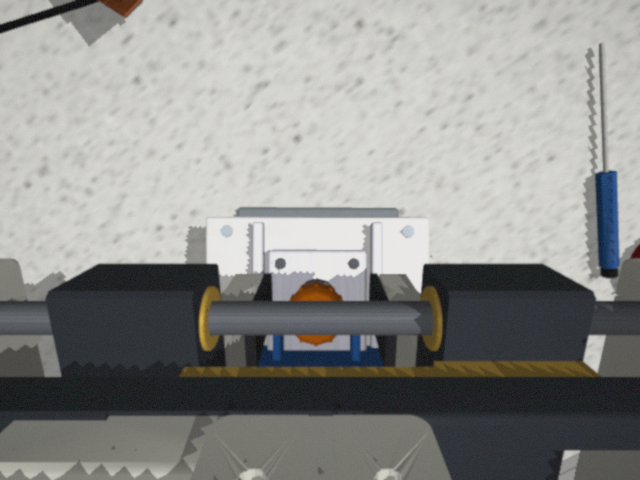

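Fingers are still closing (45 mm open), the knob (316,313) is centred between them; keep closing.

```bash
python3 -m handwheel '[[0,0,0,0],[0,0,0,0],[0,0,0,0],[0,0,0,0],[0,0,0,0],[0,0,0,0]]' 1 45
```

```text
t: 5.0
eef_pos: [0.5581, -0.1429, 0.2538]
ee_rot: [-3.14, -0.001, -0.601]
force: [2.0, 5.9, -0.5]
width: 0.0226
```

```bash
python3 -m handwheel '[[0.08,-0.05,0.35,0],[0.08,-0.05,0.35,0],[0.08,-0.06,0.36,0],[0,0,0,0],[0,0,0,0]]'; python3 st.py
python3 - <<'E'
from h import *
f=grab('scene'); crop(f,280,230,440,350,5,'s2')
E
```

```text
t: 5.5
eef_pos: [0.5602, -0.1445, 0.2636]
ee_rot: [-3.14, 0.0, -0.602]
force: [2.6, 6.2, -6.0]
width: 0.0224
5.5 [ 0.5602 -0.1445  0.2636] [-3.14   0.    -0.602] [ 2.62  6.16 -6.01] 0.022426274541167267
```

View pics/s2.png

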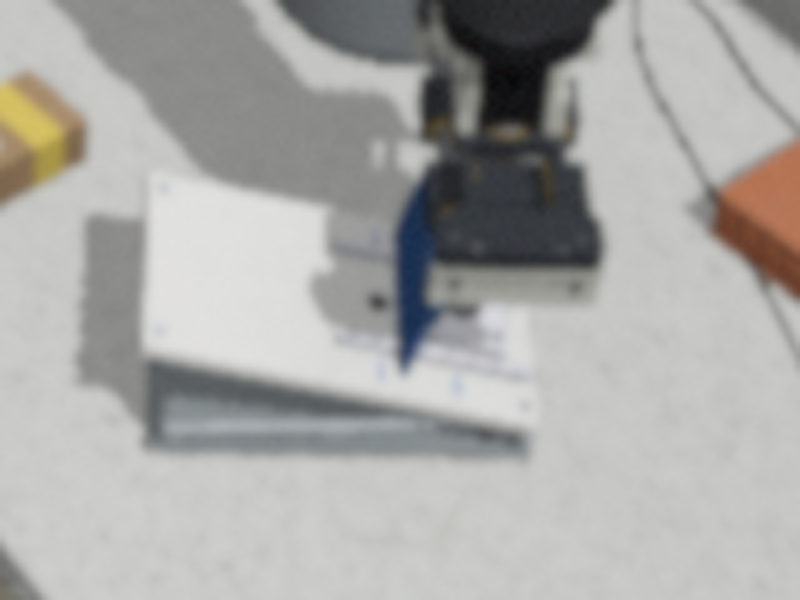

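```bash
python3 -m handwheel '[[-0.4,0.27,0.13,0],[-0.4,0.28,0.13,0],[-0.4,0.27,0.13,0],[-0.4,0.28,0.13,0],[-0.4,0.27,0.13,0],[-0.4,0.28,0.13,0],[-0.4,0.27,0.13,0],[-0.38,0.27,0.13,0],[0,0,0,0],[0,0,0,0]]'; python3 st.py;python3 - <<'E'
from h import *
f=grab('scene'); crop(f,280,230,440,350,5,'s3')
E
```

```text
t: 6.55
eef_pos: [0.5284, -0.1224, 0.2742]
ee_rot: [-3.14, -0.0, -0.602]
force: [3.6, 5.8, -6.4]
width: 0.0224
6.55 [ 0.5284 -0.1224  0.2742] [-3.14  -0.    -0.602] [ 3.62  5.77 -6.39] 0.022380637069400515
```

View pics/s3.png

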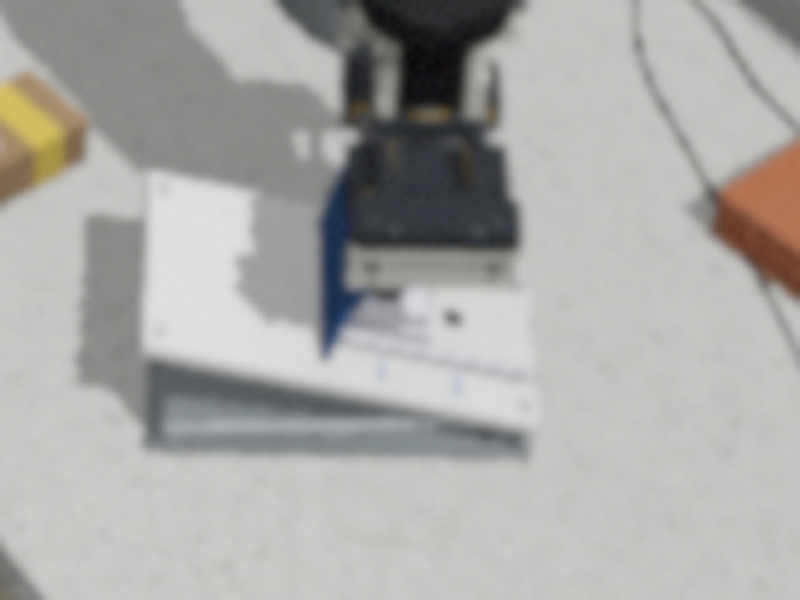

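```bash
python3 -m handwheel '[[-0.05,0.04,-0.25,0],[-0.06,0.04,-0.25,0],[-0.05,0.04,-0.25,0],[-0.06,0.03,-0.25,0],[0,0,0,0],[0,0,0,0]]'; python3 st.py
```

```text
t: 7.2
eef_pos: [0.5263, -0.121, 0.2644]
ee_rot: [-3.14, -0.0, -0.601]
force: [1.7, 6.4, -3.4]
width: 0.0224
7.2 [ 0.5263 -0.121   0.2644] [-3.14  -0.    -0.601] [ 1.69  6.35 -3.38] 0.022398558490374528
```

```bash
python3 -m handwheel '[[-0.02,0.01,-0.1,0],[0,0,0,0],[0,0,0,0]]'; python3 -m handwheel '[[0,0,0,0],[0,0,0,0],[0,0,0,0],[0,0,0,0],[0,0,0,0],[0,0,0,0]]' 0.7; python3 -m handwheel '[[0,0,2,0],[0,0,3,0],[0,0,3,0],[-2,1.4,2,0],[-3,2,0,0],[0,0,0,0],[0,0,0,0]]' 0.3;python3 st.py
python3 - <<'E'
from h import *
f=grab('wrist','w3'); crop(f,220,60,460,240,3.3,'w3c'); f=grab('scene'); crop(f,280,230,440,350,5,'s4')
E
```

```text
t: 7.5
eef_pos: [0.5265, -0.1211, 0.264]
ee_rot: [-3.139, -0.002, -0.601]
force: [1.8, 5.9, -0.7]
width: 0.0225
t: 8.1
eef_pos: [0.5259, -0.1218, 0.2639]
ee_rot: [-3.141, -0.001, -0.602]
force: [3.4, 2.5, 0.5]
width: 0.0261
t: 8.8
eef_pos: [0.4745, -0.088, 0.3639]
ee_rot: [3.141, 0.0, -0.601]
force: [-0.3, -0.1, -0.2]
width: 0.0612
8.8 [ 0.4745 -0.088   0.3639] [ 3.141  0.    -0.601] [-0.31 -0.09 -0.18] 0.06122815850229134
```

View pics/w3.png

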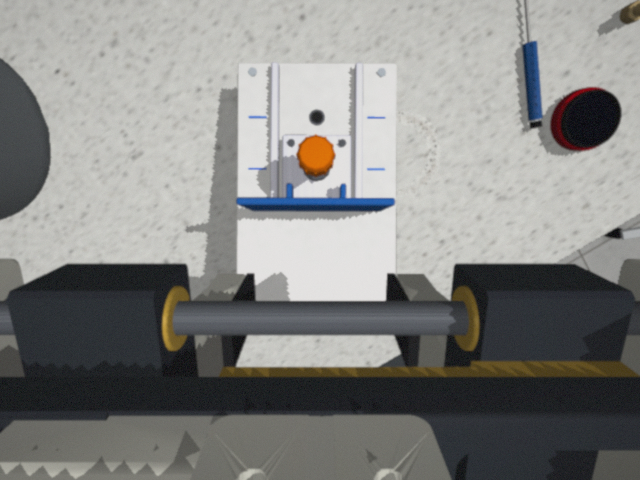

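View pics/s4.png

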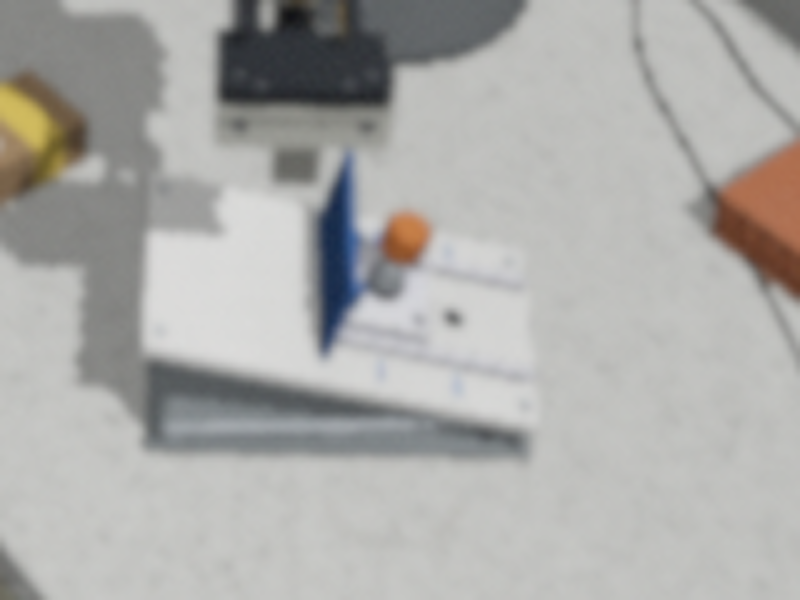

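Run:
```python
from h import *
f=load('wrist'); c,n=deck(f)
print('yaw',np.arctan2(n[1],n[0]),'tilt',np.degrees(np.arccos(n[2])),c)
C=cloud(f); I=f['image'].astype(int)
m=(I[...,0]>150)&(I[...,1]<150)&(I[...,2]<90)&(np.mgrid[0:480,0:640][0]<200)
h=(C[m]-c)@n; print('knob heights',m.sum(),np.percentile(h,[10,50,70,90,97]))
t=C[m][h>.054]; ax=t.mean(0); foot=ax-n*((ax-c)@n); lo=onplane(f,316.5,117.3,c,n)
print('top mean',ax,'dist',np.linalg.norm(foot-lo))
b=(I[...,2]>130)&(I[...,0]<60)&(C[...,2]>.1)&(np.mgrid[0:480,0:640][0]<230); print('plate top',b.sum(),((C[b]-c)@n).mean(),C[b].mean(0))
e=[onplane(f,u,v,c,n) for u,v in ((238,64),(397,64))]; lm=sum(e)/2; print(lm, np.linalg.norm(e[0]-e[1]))
ex=np.array([np.cos(-.604),np.sin(-.604)]); print('org',lm[:2]-ex*.099)
pl=C[b].mean(0); print('plate mid s from low edge', np.linalg.norm((pl-n*((pl-c)@n)-lm)))
```

```text
yaw -0.6032907989480217 tilt 14.95474777221943 [ 0.50539571 -0.11042764  0.06104322]
knob heights 973 [0.05670369 0.05782925 0.05820829 0.05882274 0.05930273]
top mean [ 0.52631767 -0.1217975   0.11475684] dist 0.041418803776289356
plate top 925 0.054636633383635294 [ 0.50227761 -0.10508251  0.11909111]
[ 0.57970346 -0.15900959  0.03733686] 0.12344656553694697
org [ 0.49821949 -0.1027836 ]
plate mid s from low edge 0.11225635843307523
```

```bash
python3 -m handwheel '[[-1.5,4,0,0.08],[-1.5,4,0,0.08],[-1.5,4,0,0.08],[-1.5,4,0,0.08],[-1,4,0,0.08],[-1,4,0,0.08],[-1,4,0,0.08],[-0.7,4,0,0.08],[-0.6,4,0,0.08],[-0.6,4,0,0.08],[0,0.3,0,0.05],[0,0,0,0],[0,0,0,0]]' 0
python3 - <<'E'
from h import *
grab('wrist','w4')
E
python3 st.py
```

```text
t: 10.2
eef_pos: [0.3669, 0.3148, 0.363]
ee_rot: [3.14, 0.001, 0.246]
force: [0.9, -1.2, 0.0]
width: 0.0878
10.25 [0.3669 0.3145 0.3632] [3.141e+00 1.000e-03 2.460e-01] [-0.45 -0.03 -1.27] 0.08774770391744384
```

View pics/w4.png

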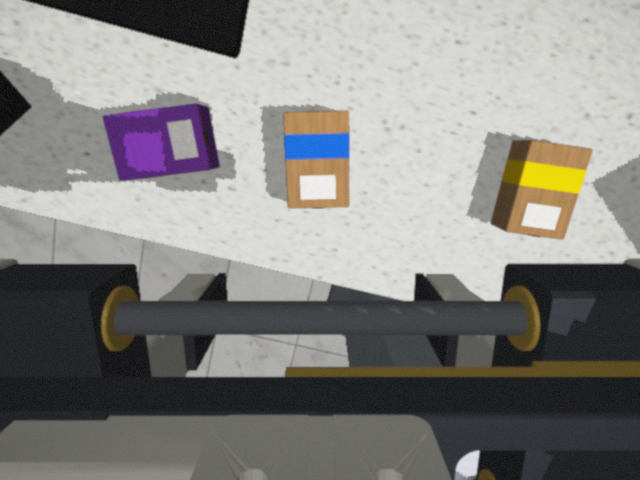

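Run:
```python
from h import *
f=load('wrist');C=cloud(f)
U=np.mgrid[0:480,0:640]
for nm,(u0,u1,v0,v1) in dict(blue=(260,370,90,225),yellow=(480,610,120,250)).items():
    m=(C[...,2]>.028)&(C[...,2]<.045)&(U[1]>u0)&(U[1]<u1)&(U[0]>v0)&(U[0]<v1)
    p=C[m]; r=cv2.minAreaRect((p[:,:2]*1000).astype(np.float32)); print(nm,m.sum(),r,np.radians(r[2]),np.median(p[:,2]))
```

```text
blue 6200 ((416.65301513671875, 328.7371826171875), (80.30570983886719, 54.16105651855469), 15.485428810119629) 0.27027171881977535 0.031471754220789766
yellow 5952 ((440.0982360839844, 129.88232421875), (80.29255676269531, 55.79549026489258), 6.031291961669922) 0.10526590288020778 0.03164888194708737
```

```bash
python3 -m handwheel '[[2.5,0.8,0,0.007],[2.5,0.8,0,0.007],[0,0,-2.5,0],[0,0,-3,0],[0,0,-3,0],[0,0,-2.2,0],[0,0,0,0],[0,0,0,0]]'
python3 - <<'E'
from h import *
grab('wrist','w5')
E
python3 st.py
```

```text
t: 11.05
eef_pos: [0.4171, 0.3306, 0.2572]
ee_rot: [3.141, 0.0, 0.261]
force: [0.9, 0.0, -0.3]
width: 0.0876
11.1 [0.4172 0.331  0.2579] [-3.141e+00 -1.000e-03  2.610e-01] [0.57 0.97 1.21] 0.08772159134178717
```

View pics/w5.png

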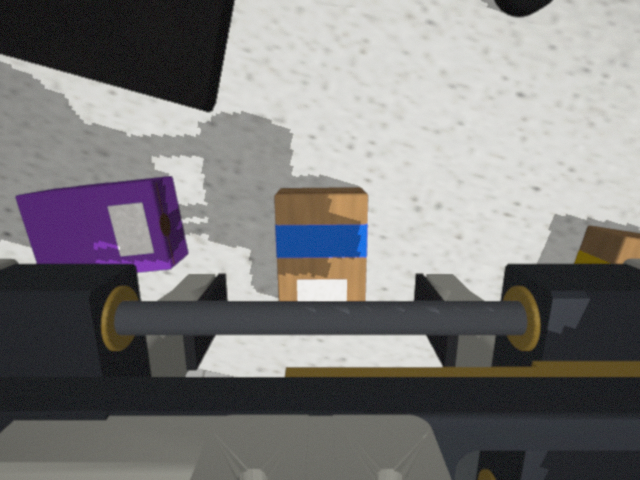

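```bash
python3 -m handwheel '[[0,0,-2.2,0],[0,-0.05,-2,0],[0,-0.05,-2,0],[0,0,-0.95,0],[0,0,0,0],[0,0,0,0]]' 0.1 25; python3 -m handwheel '[[0,0,0,0],[0,0,0,0],[0,0,0,0],[0,0,0,0],[0,0,0,0],[0,0,0,0]]' 1 25
```

```text
t: 11.7
eef_pos: [0.417, 0.3306, 0.1863]
ee_rot: [-3.141, -0.001, 0.262]
force: [-0.0, -0.0, 1.0]
width: 0.0783
t: 12.3
eef_pos: [0.4166, 0.3301, 0.1856]
ee_rot: [-3.142, -0.0, 0.262]
force: [-0.9, -1.4, 5.5]
width: 0.0539
```

```bash
python3 -m handwheel '[[0,0,0,0],[0,0,1.5,0],[0,0,3,0],[0,0,3.5,0],[0,0,3.5,0],[0,0,3,0],[0,0,1.5,0]]' - 30; python3 -m handwheel '[[0,-2,0,-0.06],[0,-4,0,-0.08],[0,-4,0,-0.08],[0,-4,0,-0.08],[0.5,-4,0,-0.08],[0.5,-4,0,-0.08],[0.5,-4,0,-0.08],[0.5,-4,0,-0.08],[0.5,-4,0,-0.08],[0.5,-4,0,-0.08],[0.4,-1.5,0,-0.06],[0.3,-0.7,0,-0.026],[0,0,0,0],[0,0,0,0]]'; python3 st.py
python3 - <<'E'
from h import *
grab('wrist','w6'); f=grab('scene'); crop(f,200,150,440,330,3.3,'s6')
E
```

```text
t: 13.0
eef_pos: [0.4167, 0.3303, 0.3477]
ee_rot: [-3.139, -0.002, 0.262]
force: [0.5, 0.5, -2.5]
width: 0.0536
t: 14.4
eef_pos: [0.4535, -0.0715, 0.3449]
ee_rot: [3.141, 0.001, -0.603]
force: [-0.6, 0.9, -2.4]
width: 0.0538
14.4 [ 0.4535 -0.0715  0.3449] [ 3.141e+00  1.000e-03 -6.030e-01] [-0.65  0.86 -2.38] 0.05378789997979077
```

View pics/w6.png

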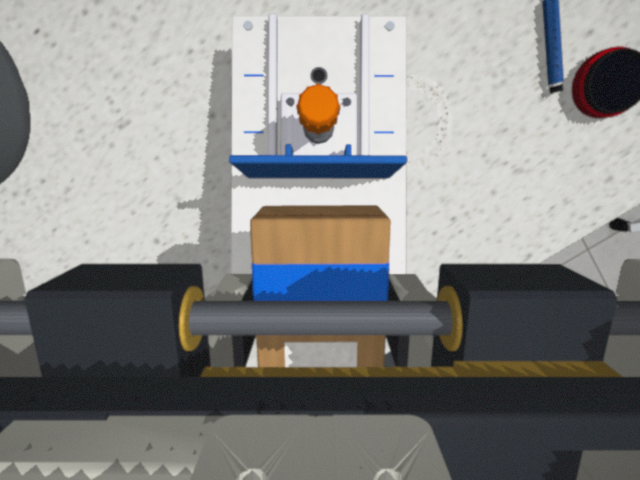

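View pics/s6.png

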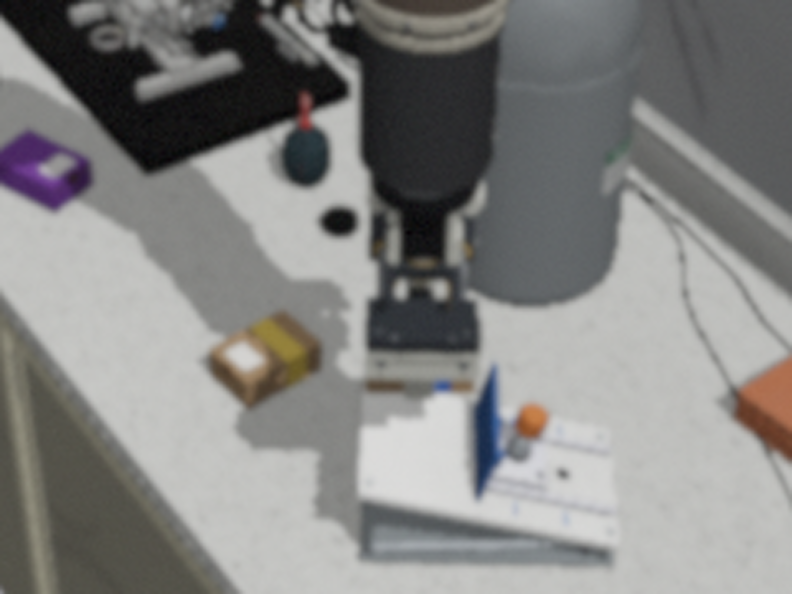

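```bash
python3 -m handwheel '[[0.26,-0.2,-2,0],[0,0,-2,0],[0,0,-1.5,0],[0,0,-1,0],[0,0,0,0],[0,0,0,0]]'; python3 st.py
python3 - <<'E'
from h import *
grab('wrist','w7'); f=grab('scene'); crop(f,280,220,420,325,5.5,'s7')
E
```

```text
t: 15.1
eef_pos: [0.4565, -0.0735, 0.2806]
ee_rot: [-3.142, -0.0, -0.603]
force: [0.6, 0.1, -2.2]
width: 0.0539
15.1 [ 0.4565 -0.0735  0.2806] [-3.142 -0.    -0.603] [ 0.56  0.09 -2.2 ] 0.053871202297920404
```

View pics/s7.png

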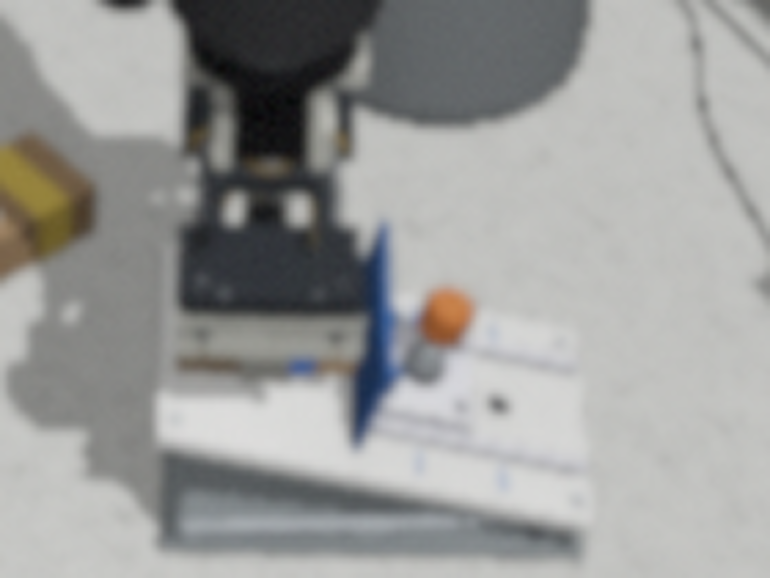

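View pics/w7.png

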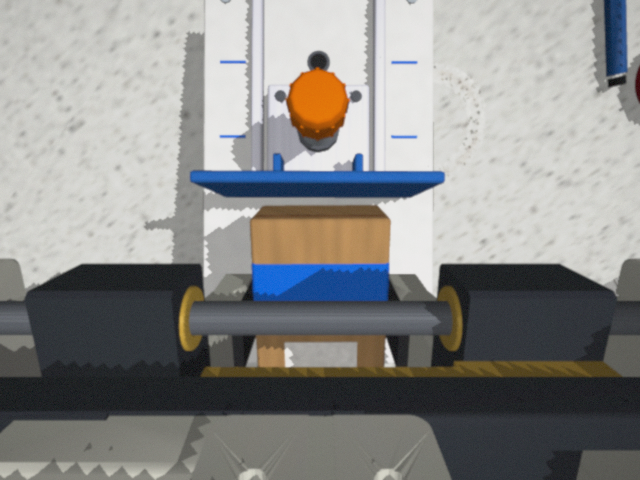

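```bash
python3 -m handwheel '[[0,0,-0.2,0],[0,0,-0.2,0],[0,0,-0.2,0],[0,0,-0.2,0],[0,0,-0.2,0],[0,0,0,0]]' - 10;python3 -m handwheel '[[0,0,-0.2,0],[0,0,-0.2,0],[0,0,-0.1,0],[0,0,0,0]]';python3 st.py
python3 - <<'E'
from h import *
grab('wrist','w8'); f=grab('scene'); crop(f,280,220,420,325,5.5,'s8')
E
```

```text
t: 15.8
eef_pos: [0.4568, -0.0741, 0.2705]
ee_rot: [-3.141, -0.002, -0.603]
force: [2.4, -3.5, 1.0]
width: 0.0539
t: 16.2
eef_pos: [0.457, -0.0739, 0.2655]
ee_rot: [-3.14, -0.002, -0.604]
force: [3.6, -2.5, 1.3]
width: 0.054
16.2 [ 0.457  -0.0739  0.2655] [-3.14e+00 -2.00e-03 -6.04e-01] [ 3.63 -2.49  1.34] 0.05398593286149638
```

View pics/s8.png

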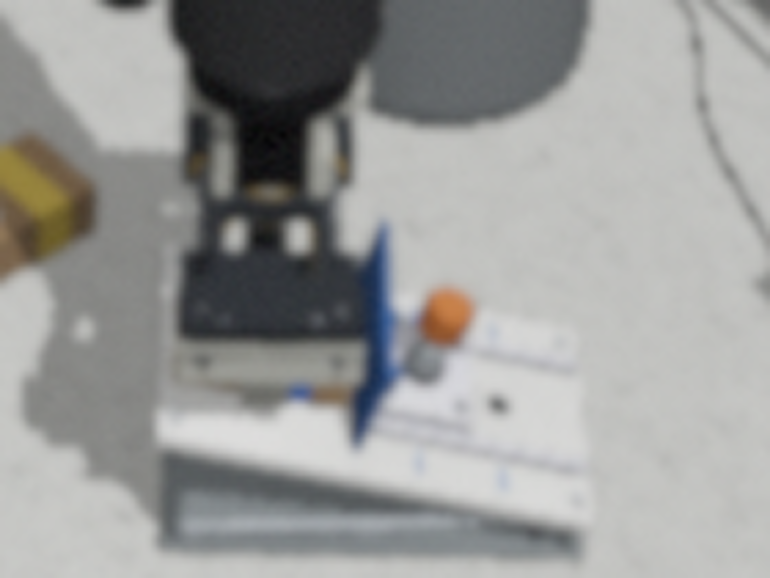

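View pics/w8.png

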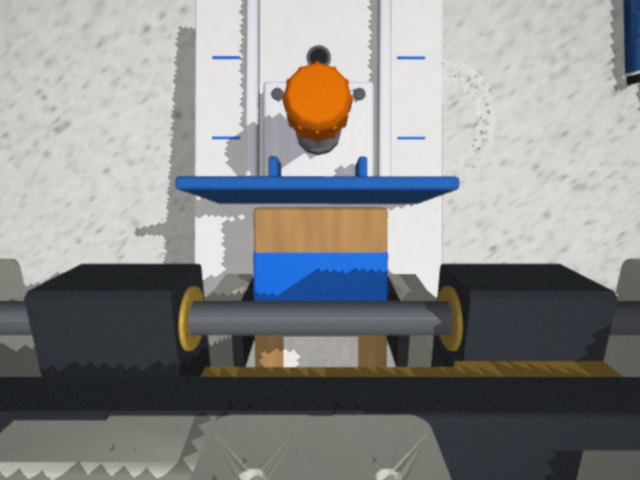

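```bash
python3 -m handwheel '[[0.16,-0.11,-0.05,0],[0.16,-0.11,-0.05,0],[0.16,-0.11,-0.05,0],[0,0,0,0]]'; python3 -m handwheel '[[0.08,-0.06,-0.025,0],[0.08,-0.06,-0.025,0],[0,0,0,0]]';python3 -m handwheel '[[0.08,-0.06,-0.025,0],[0,0,0,0]]'
```

```text
t: 16.7
eef_pos: [0.4606, -0.0773, 0.2631]
ee_rot: [3.141, 0.001, -0.604]
force: [-1.3, 0.4, -1.1]
width: 0.054
t: 17.0
eef_pos: [0.4622, -0.0785, 0.2627]
ee_rot: [3.141, 0.001, -0.604]
force: [-0.8, 1.6, -3.8]
width: 0.0537
t: 17.2
eef_pos: [0.4627, -0.0789, 0.2626]
ee_rot: [3.141, 0.002, -0.604]
force: [-5.5, 4.9, 0.1]
width: 0.054
```

```bash
python3 -m handwheel '[[0,0,0,0],[0,0,0,0],[0,0,0,0],[0,0,0,0],[0,0,0,0]]' 0.1; python3 -m handwheel '[[0,0,2,0],[0,0,3,0],[0,0,3,0],[-2,1.4,2,0],[-2,1.4,0,0],[-1,0.7,0,0],[0,0,0,0],[0,0,0,0]]'; python3 st.py
python3 - <<'E'
from h import *
grab('wrist','w9'); f=grab('scene'); crop(f,280,220,420,325,5.5,'s9')
E
```

```text
t: 17.7
eef_pos: [0.4635, -0.0791, 0.263]
ee_rot: [-3.141, -0.0, -0.604]
force: [0.3, 0.1, -0.2]
width: 0.0783
t: 18.5
eef_pos: [0.4136, -0.0439, 0.3629]
ee_rot: [-3.141, -0.0, -0.603]
force: [0.1, -0.0, -0.2]
width: 0.0787
18.5 [ 0.4136 -0.0439  0.3629] [-3.141 -0.    -0.603] [ 0.07 -0.04 -0.2 ] 0.07872015372462621
```

View pics/s9.png

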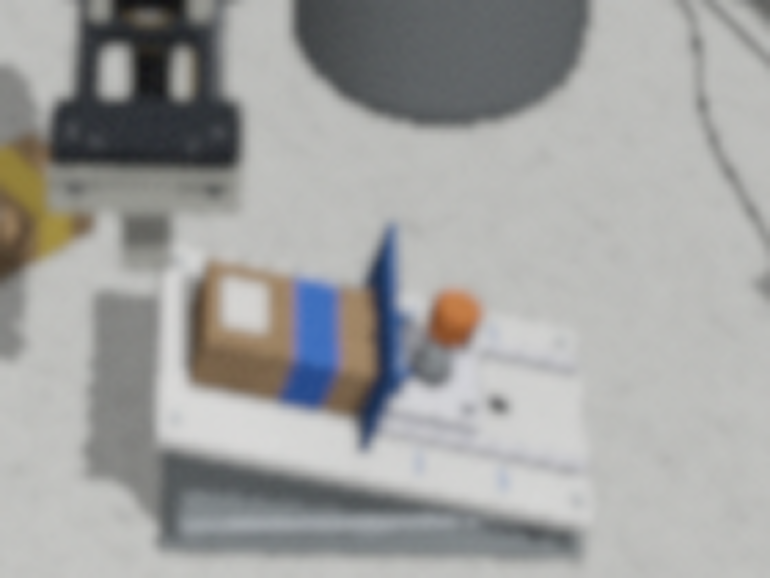

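View pics/w9.png

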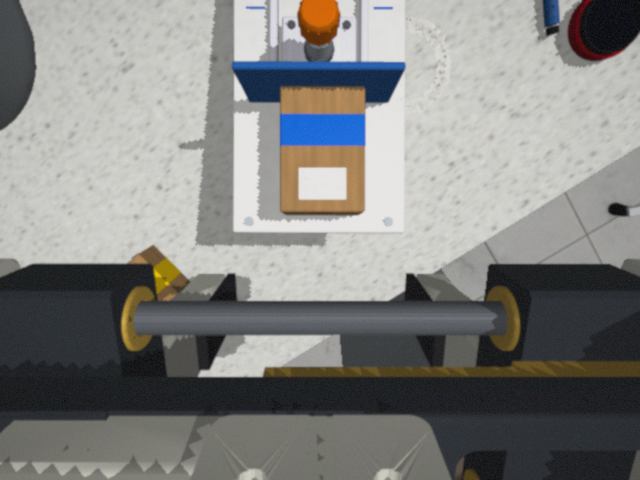

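```bash
cat > chk.py <<'E'
from h import *
import sys
ex=np.array([np.cos(-.604),np.sin(-.604)]);ey=np.array([-ex[1],ex[0]]);O=np.array([.4985,-.1028])
def rk(p): p=np.asarray(p); d=p[:2]-O; 
def rackf(P):
    P=np.asarray(P,float); q=P.copy(); d=P[...,:2]-O; x=d@ex;y=d@ey;z=P[...,2]-.0638
    c,s=np.cos(np.radians(15)),np.sin(np.radians(15))
    return np.stack([x*c-z*s,y,x*s+z*c],-1)*1000
if __name__=='__main__':
  for n in sys.argv[1:]:
    f=grab(n) ; C=cloud(f);I=f['image'].astype(int);q=rackf(C)
    near=(abs(q[...,0])<110)&(abs(q[...,1])<70)&(q[...,2]>-5)&(q[...,2]<120)
    k=near&(I[...,0]>140)&(I[...,1]<.65*I[...,0])&(I[...,2]<.35*I[...,0])&(I[...,0]>2*I[...,2])&(q[...,0]>0)&(q[...,2]>30)
    print(n,'knob n',k.sum(),'mean',q[k].mean(0).round(1),'h pct',np.percentile(q[k][:,2],[5,50,95]).round(1), 'x',np.percentile(q[k][:,0],[3,97]).round(1))
    b=near&(I[...,2]>1.6*I[...,0])&(q[...,2]>47)&(q[...,0]>-40)
    print('  plate top n',b.sum(),q[b].mean(0).round(1),'x',np.percentile(q[b][:,0],[5,50,95]).round(1))
E
python3 chk.py scene top wrist
```

```text
scene knob n 13 mean [21.7 -8.7 53.6] h pct [48.6 53.4 59.1] x [17.2 27.5]
  plate top n 37 [ -6.5 -15.7  52.8] x [-8.1 -6.8 -4.2]
top knob n 19 mean [23.9  4.4 58.9] h pct [53.1 60.3 63.7] x [16.9 29.9]
  plate top n 20 [-9.7 39.8 52.3] x [-12.2 -10.1  -6.7]
wrist knob n 1008 mean [20.6 -0.  57.7] h pct [56.  57.8 58.9] x [12.9 27.8]
  plate top n 2212 [-7.5  1.4 52.4] x [-9.1 -8.  -4.8]
```

```bash
python3 -m handwheel '[[2,-1.4,0,0],[2,-1.5,0,0],[2,-1.5,0,0],[0,0,0,0],[0,0,0,0]]'; python3 chk.py wrist
python3 - <<'E'
from h import *
f=load('wrist'); cv2.imwrite('pics/w10.png',f['image'][:,:,::-1]); crop(f,220,60,460,240,3.3,'w10c')
E
```

```text
t: 19.25
eef_pos: [0.4736, -0.0885, 0.3621]
ee_rot: [3.14, 0.001, -0.606]
force: [-0.4, -0.4, -0.3]
width: 0.0788
wrist knob n 981 mean [22.6  0.3 57.7] h pct [56.4 57.8 58.9] x [13.3 32.1]
  plate top n 1295 [-6.7  1.  53.5] x [-8.7 -6.6 -4.5]
```

View pics/w10c.png

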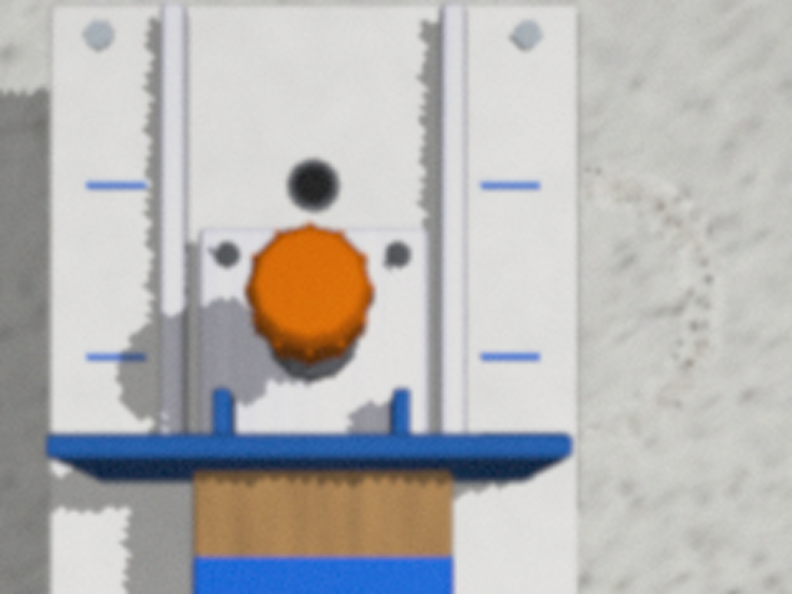

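View pics/w3c.png

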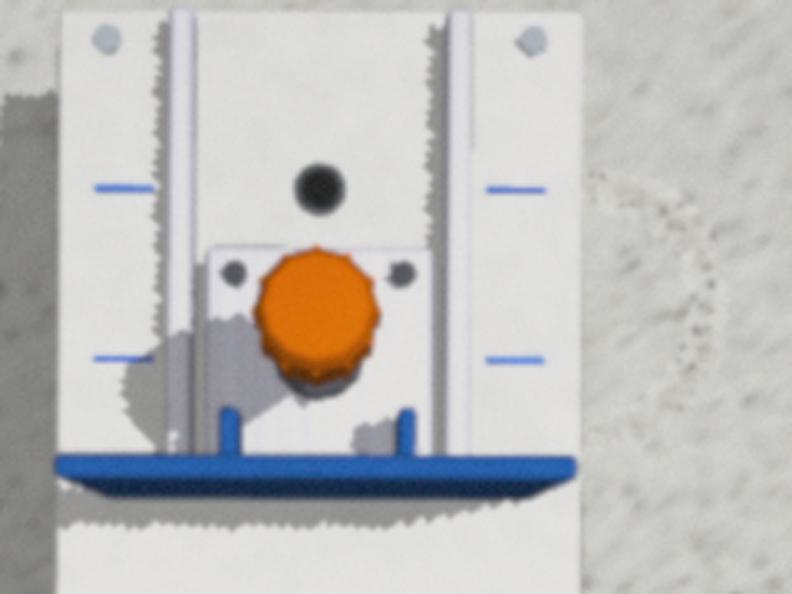

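```bash
ls pics
python3 - <<'E'
from h import *
from chk import rackf
f=load('wrist');C=cloud(f);q=rackf(C)
# foot plate height near screws in w10
for (u,v) in [(250,132),(240,133),(341,133),(290,150),(345,150)]:
    print(u,v,q[v,u].round(1))
# deck rows: profile along u=285 col just beside knob
for v in range(100,185,4): print(v,q[v,288].round(1), q[v,315].round(1), q[v,345].round(1))
E
```

```text
s2.png
s3.png
s4.png
s6.png
s7.png
s8.png
s9.png
s_rack.png
scene0.png
t1.png
t_cart.png
t_rack.png
top0.png
w1.png
w10.png
w10c.png
w1c.png
w2.png
w3.png
w3c.png
w4.png
w5.png
w6.png
w7.png
w8.png
w9.png
wrist0.png
250 132 [48.7 50.3 -0.2]
240 133 [47.9 58.  -0. ]
341 133 [ 43.4 -18.9  14.9]
290 150 [32.2 18.7 10.3]
345 150 [ 31.4 -21.9  13.2]
100 [73.2 21.   0. ] [73.3  0.2 -0.3] [ 73.5 -23.   -0.9]
104 [70.1 21.   0.2] [70.3  0.2 -0.4] [ 70.1 -22.9  -0.1]
108 [67.3 21.  -0.8] [66.8  0.2  0.7] [ 66.8 -22.9   0.4]
112 [64.1 21.  -0.5] [64.2  0.2 -0.7] [ 63.8 -22.9   0.4]
116 [61.  21.  -0.2] [60.3  0.2  1.6] [ 61.  -22.9  -0.4]
120 [58.  21.1 -0.7] [57.8  0.2 -0.2] [ 57.2 -22.8   1.7]
124 [55.  21.1 -0.9] [54.7  0.2 -0.1] [ 54.3 -22.8   1.1]
128 [51.2 20.9  1.4] [34.6 -0.5 55.6] [ 51.7 -22.9  -0.5]
132 [45.4 20.1 10.8] [31.5 -0.5 58. ] [ 45.2 -22.1  11.2]
136 [41.4 19.8 14.3] [28.9 -0.5 58.5] [ 42.3 -22.1  10.9]
140 [38.5 19.8 14.5] [26.7 -0.5 57.4] [ 39.3 -22.1  11.3]
144 [36.3 20.  11.7] [24.  -0.5 58.5] [ 36.3 -22.1  11.4]
148 [33.3 20.  11.7] [21.5 -0.5 58.8] [ 33.4 -22.1  11.1]
152 [30.4 20.  11.7] [19.4 -0.5 57.5] [ 30.5 -22.1  10.9]
156 [27.3 20.  12.2] [16.6 -0.5 59. ] [ 27.4 -22.   11.4]
160 [24.6 20.1 11. ] [14.4 -0.5 57.8] [ 24.3 -22.   12.2]
164 [21.7 20.1 10.7] [12.5 -0.4 55.2] [ 21.3 -22.   12.3]
168 [18.7 20.1 11.1] [11.5 -0.3 47.4] [ 18.3 -21.9  12.7]
172 [15.5 20.  12.4] [14.5  0.1 17.5] [ 15.5 -22.   11.8]
176 [12.6 20.  12.2] [12.7  0.2 11.3] [ 12.3 -21.9  13.5]
180 [ 7.1 18.7 27.7] [ 9.6  0.2 11.8] [  9.7 -22.   11.2]
184 [ 4.3 18.6 28.1] [ 6.9  0.2 10.5] [  6.6 -21.9  12.1]
```

Run:
```python
from h import *
from chk import rackf
from scipy.spatial.transform import Rotation as Ro
f=load('wrist'); s=arm.get_state()
def T(p,r): M=np.eye(4);M[:3,:3]=Ro.from_euler('xyz',r).as_matrix();M[:3,3]=p;return M
Rw,t,F=cam(f); W=np.eye(4);W[:3,:3]=Rw;W[:3,3]=t
tc=T(s['eef_pos'],s['ee_rot']); X=W@tc   # cam<-tool
n=np.array([np.sin(np.radians(15))*np.cos(-.604),np.sin(np.radians(15))*np.sin(-.604),np.cos(np.radians(15))]); c0=np.array([.4985,-.1028,.0638])
def go(tag,pos,rot,sc,u0,v0,pts):
    Wc=X@np.linalg.inv(T(pos,rot)); g=dict(f); g['rvec']=cv2.Rodrigues(Wc[:3,:3])[0]; g['tvec']=Wc[:3,3]
    for nm,u,v,h in pts:
        p=onplane(g,u0+(u+.5)/sc-.5,v0+(v+.5)/sc-.5,c0+n*h,n); print(tag,nm,rackf(p).round(1))
go('w1',[.487,-.0756,.4044],[3.1405,.001,-.6],5,255,60,[('markL',660,326,0),('markU',660,552,0),('hole U',401,550,0),('screwl',294,199,.012),('screwr',517,199,.012),('foot',300,166,.012),('knob',420,203,.058)])
go('w3',[.4745,-.088,.3639],[3.141,0,-.601],3.3,220,60,[('markL',515,189,0),('markU',515,360,0),('hole L',320,189,0),('screwl',234,273,.012),('screwr',402,273,.012),('foot',300,246,.012),('knob',317,310,.058)])
go('w10',s['eef_pos'],s['ee_rot'],3.3,220,60,[('markL',510,185,0),('markU',510,356,0),('hole L',313,185,0),('screwl',227,254,.012),('screwr',397,254,.012),('foot',300,229,.012),('knob',310,288,.058)])
```

```text
w1 markL [ 60.5 -44.1   0. ]
w1 markU [ 20.5 -44.2  -0. ]
w1 hole U [20.7  1.7 -0. ]
w1 screwl [78.2 20.6 12. ]
w1 screwr [ 78.4 -17.4  12. ]
w1 foot [83.9 19.6 12. ]
w1 knob [60.   1.5 58. ]
w3 markL [ 61.7 -45.5   0. ]
w3 markU [ 21.4 -45.5   0. ]
w3 hole L [61.6  0.4  0. ]
w3 screwl [38.6 19.6 12. ]
w3 screwr [ 38.6 -18.2  12. ]
w3 foot [44.7  4.7 12. ]
w3 knob [19.4  0.4 58. ]
w10 markL [ 61.  -45.4  -0. ]
w10 markU [ 21.1 -45.3   0. ]
w10 hole L [61.1  0.6  0. ]
w10 screwl [41.6 19.7 12. ]
w10 screwr [ 41.6 -18.3  12. ]
w10 foot [47.2  3.3 12. ]
w10 knob [22.4  0.4 58. ]
```

```bash
python3 -m handwheel '[[-1,2,0,0.1],[-1.4,3,0,0.1],[-1.5,3,0,0.1],[-1.5,3,0,0.1],[-1.5,3.5,0,0.1],[-1,3.5,0,0.1],[0,2,0,0.1],[0,0,0,0],[0,0,0,0]]' 0 25
python3 - <<'E'
from h import *
f=grab('wrist','w11');C=cloud(f)
U=np.mgrid[0:480,0:640]
m=(C[...,2]>.028)&(C[...,2]<.045)&(C[...,0]>.36)&(C[...,0]<.52)&(C[...,1]>.06)&(C[...,1]<.2)&(U[0]<262)
p=C[m]; r=cv2.minAreaRect((p[:,:2]*1000).astype(np.float32)); print(m.sum(),r,np.radians(r[2]),np.median(p[:,2]))
E
python3 st.py
```

```text
t: 20.2
eef_pos: [0.3938, 0.1123, 0.363]
ee_rot: [-3.141, -0.0, 0.097]
force: [-0.3, -0.2, -0.9]
width: 0.0874
6107 ((440.08221435546875, 129.68238830566406), (80.19525146484375, 53.94753646850586), 6.206728935241699) 0.10832785569876957 0.031488180192915466
20.25 [0.3939 0.1118 0.3629] [-3.142  0.     0.096] [-0.91 -0.32  0.07] 0.08708161120278077
```

View pics/w11.png

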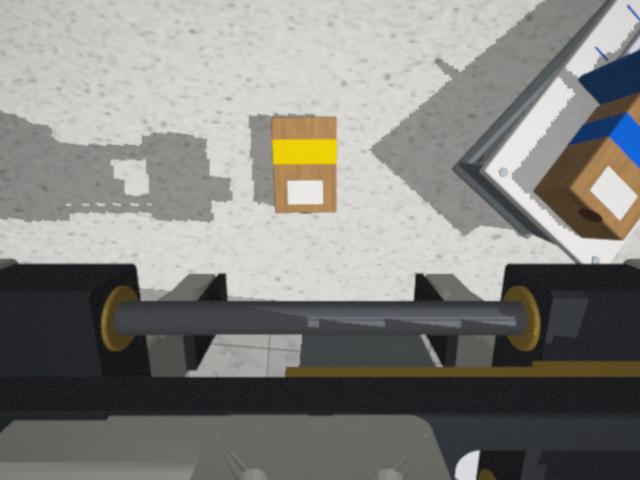

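```bash
python3 -m handwheel '[[2.3,0.9,0,0.005],[2.3,0.9,0,0.005],[0,0,-2.5,0],[0,0,-3,0],[0,0,-3,0],[0,0,-2,0],[0,0,0,0],[0,0,0,0]]'; python3 st.py
```

```text
t: 21.05
eef_pos: [0.4406, 0.1295, 0.2583]
ee_rot: [3.141, 0.0, 0.105]
force: [-0.1, 0.3, 0.3]
width: 0.0877
21.05 [0.4406 0.1295 0.2583] [3.141 0.    0.105] [-0.08  0.29  0.27] 0.08772454631776543
```

```bash
python3 -m handwheel '[[0,0,-2.2,0],[0,0.05,-2,0],[0,0,-2,0],[0,0,-1,0],[0,0,0,0],[0,0,0,0]]' 0.1 25; python3 -m handwheel '[[0,0,0,0],[0,0,0,0],[0,0,0,0],[0,0,0,0],[0,0,0,0],[0,0,0,0]]' 1 25;  python3 -m handwheel '[[0,0,0,0],[0,0,1.5,0],[0,0,3,0],[0,0,3.5,0],[0,0,3.5,0],[0,0,3.5,0],[0,0,2.5,0],[0,0,1.5,0],[0,0,0,0]]' - 30
python3 - <<'E'
from h import *
f=grab('wrist','w12')
E
```

```text
t: 21.65
eef_pos: [0.4409, 0.1308, 0.1869]
ee_rot: [-3.141, -0.001, 0.106]
force: [1.0, -0.3, 0.3]
width: 0.0788
t: 22.25
eef_pos: [0.4405, 0.1306, 0.1863]
ee_rot: [-3.141, -0.0, 0.106]
force: [-1.5, -0.4, 6.1]
width: 0.0542
t: 23.15
eef_pos: [0.4406, 0.1306, 0.3776]
ee_rot: [-3.14, -0.003, 0.106]
force: [-0.1, -0.4, -3.4]
width: 0.054
```

View pics/w12.png

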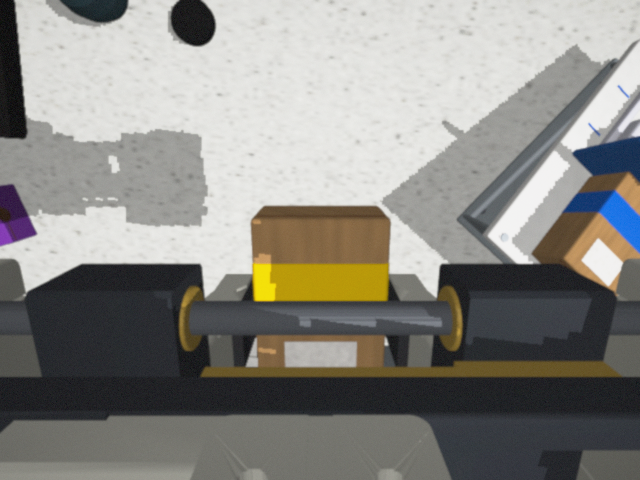

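```bash
python3 -m handwheel '[[0,-1.5,0,-0.06],[0,-3,0,-0.1],[0,-3,0,-0.1],[0.4,-3,0,-0.1],[0.5,-3,0,-0.1],[0.5,-3,0,-0.1],[0.4,-2.5,0,-0.1],[0.3,-1.4,0,-0.05],[0.2,-0.6,0,0],[0,0,0,0],[0,0,0,0]]'; python3 st.py
```

```text
t: 24.3
eef_pos: [0.4632, -0.0792, 0.3751]
ee_rot: [3.141, 0.001, -0.603]
force: [0.7, 0.3, -3.7]
width: 0.0541
24.3 [ 0.4632 -0.0792  0.3751] [ 3.141e+00  1.000e-03 -6.030e-01] [ 0.67  0.28 -3.65] 0.05407574983525863
```

```bash
python3 -m handwheel '[[0.05,-0.02,-2,0],[0,0,-2,0],[0,0,-1.5,0],[0,0,-0.8,0],[0,0,0,0],[0,0,0,0]]'; python3 st.py
python3 - <<'E'
from h import *
grab('wrist','w13'); f=grab('scene'); crop(f,280,210,420,315,5.5,'s13')
E
```

```text
t: 24.9
eef_pos: [0.4642, -0.0793, 0.3134]
ee_rot: [-3.141, -0.0, -0.603]
force: [-0.4, -0.7, -2.4]
width: 0.0538
24.9 [ 0.4642 -0.0793  0.3134] [-3.141 -0.    -0.603] [-0.38 -0.7  -2.39] 0.05381553535734123
```

View pics/s13.png

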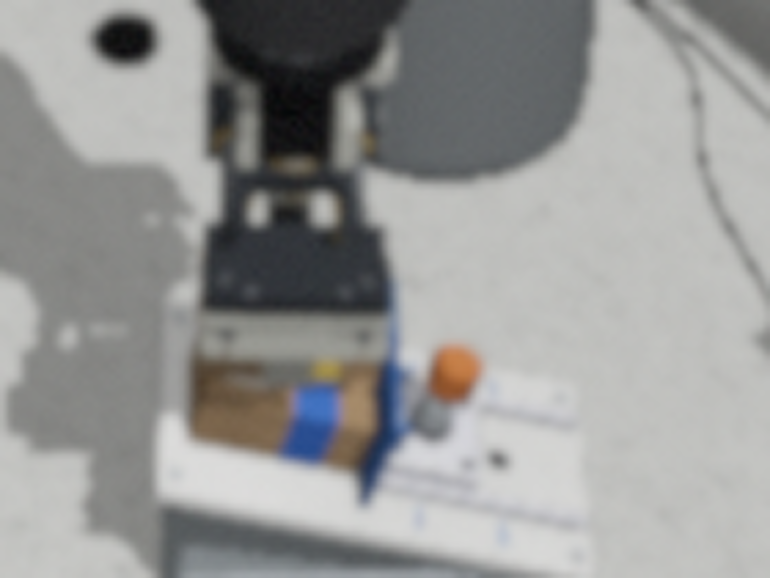

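View pics/w13.png

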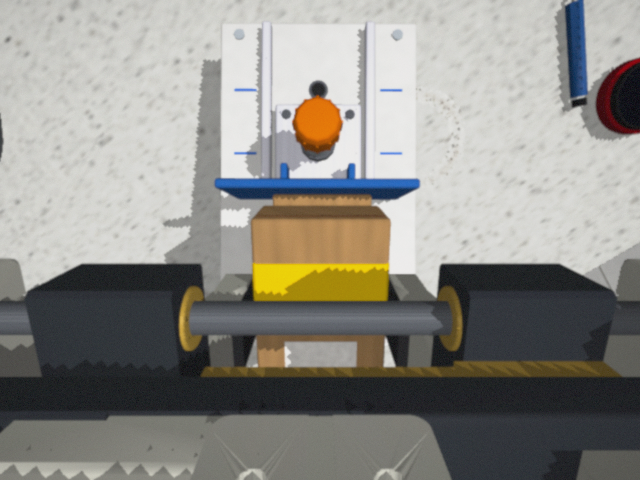

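```bash
python3 -m handwheel '[[0,0,-0.2,0],[0,0,-0.2,0],[0,0,-0.2,0],[0,0,-0.2,0],[0,0,-0.2,0],[0,0,-0.2,0],[0,0,0,0]]' - 10;python3 -m handwheel '[[0,0,-0.2,0],[0,0,-0.2,0],[0,0,-0.05,0],[0,0,0,0]]';python3 st.py
python3 - <<'E'
from h import *
grab('wrist','w14'); f=grab('scene'); crop(f,280,210,420,315,5.5,'s14')
E
```

```text
t: 25.7
eef_pos: [0.4645, -0.0798, 0.3012]
ee_rot: [-3.141, -0.001, -0.604]
force: [2.0, -1.8, 1.7]
width: 0.0539
t: 26.1
eef_pos: [0.4646, -0.0796, 0.2967]
ee_rot: [-3.14, -0.002, -0.604]
force: [3.3, -3.0, 2.1]
width: 0.0545
26.1 [ 0.4646 -0.0796  0.2967] [-3.14e+00 -2.00e-03 -6.04e-01] [ 3.31 -2.97  2.1 ] 0.054488350332384826
```

View pics/s14.png

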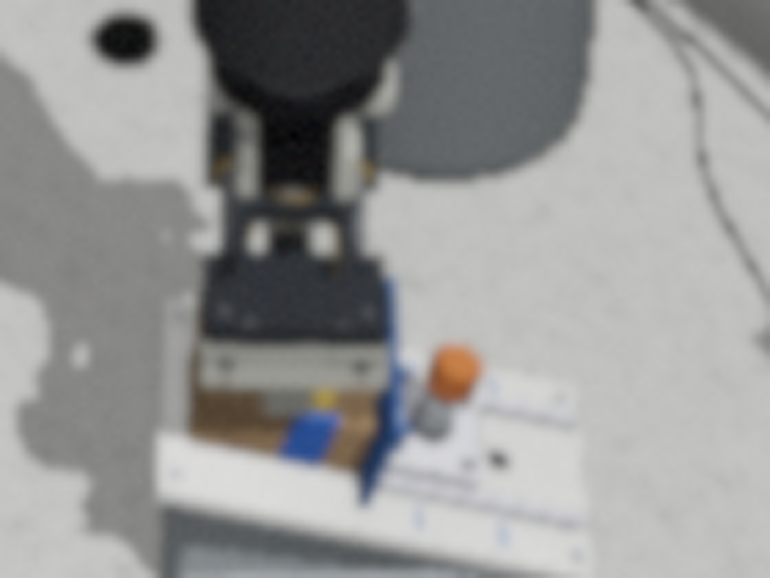

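View pics/w14.png

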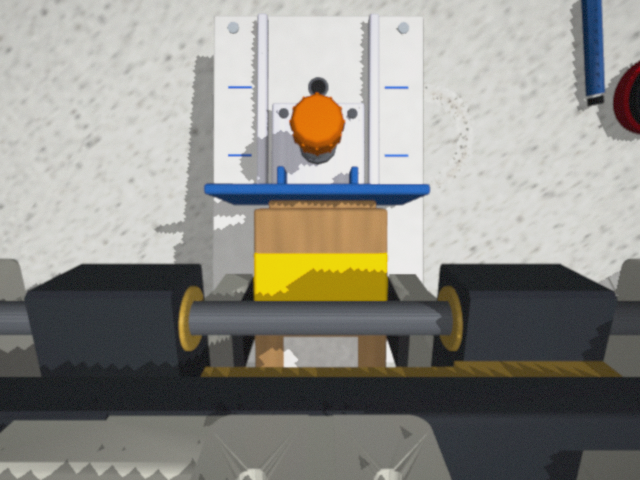

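```bash
python3 -m handwheel '[[0.16,-0.11,-0.05,0],[0.16,-0.11,-0.05,0],[0.08,-0.05,-0.025,0],[0,0,0,0]]'; python3 -m handwheel '[[0.06,-0.04,-0.02,0],[0,0,0,0]]';python3 -m handwheel '[[0.06,-0.04,-0.02,0],[0,0,0,0]]'
```

```text
t: 26.6
eef_pos: [0.4675, -0.0825, 0.2945]
ee_rot: [3.141, 0.001, -0.604]
force: [-0.2, -0.1, -2.5]
width: 0.0539
t: 26.8
eef_pos: [0.4683, -0.0829, 0.2946]
ee_rot: [3.141, 0.001, -0.604]
force: [0.7, 0.5, -3.0]
width: 0.0539
t: 27.0
eef_pos: [0.4691, -0.0833, 0.2947]
ee_rot: [3.141, 0.0, -0.604]
force: [-1.2, 1.3, -2.0]
width: 0.0541
```

```bash
python3 -m handwheel '[[0.05,-0.03,-0.015,0],[0,0,0,0]]';python3 -m handwheel '[[0.05,-0.03,-0.015,0],[0,0,0,0]]'
python3 - <<'E'
from h import *
f=grab('wrist','w15'); crop(f,200,120,440,300,3.3,'w15c')
E
```

```text
t: 27.2
eef_pos: [0.4696, -0.0835, 0.2946]
ee_rot: [3.142, 0.0, -0.604]
force: [-0.3, 0.3, -3.4]
width: 0.0541
t: 27.4
eef_pos: [0.4698, -0.0837, 0.2945]
ee_rot: [3.141, 0.001, -0.604]
force: [-4.3, 3.2, 1.1]
width: 0.0541
```

View pics/w15c.png

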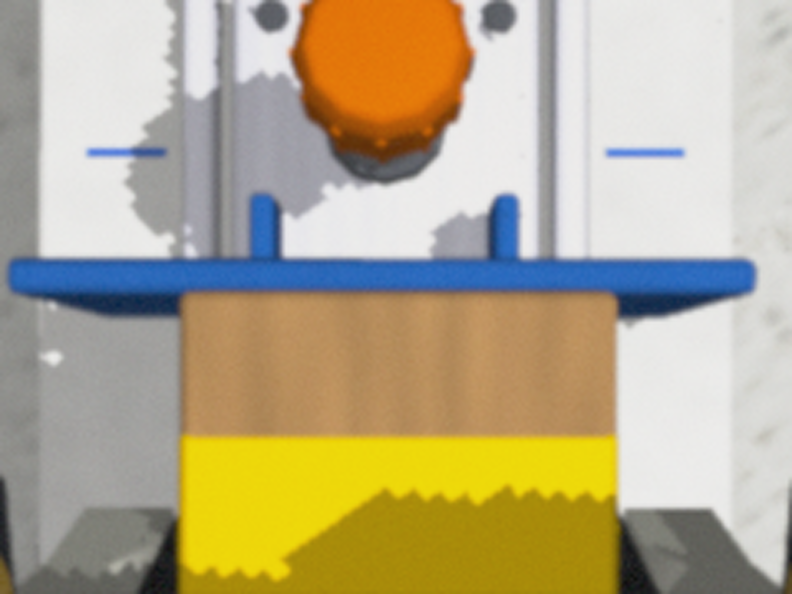

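```bash
python3 -m handwheel '[[0,0,0,0],[0,0,0,0],[0,0,0,0],[0,0,0,0],[0,0,0,0]]' 0.1; python3 -m handwheel '[[0,0,2,0],[0,0,3,0],[0,0,2.5,0],[0.4,-0.4,0,0],[0,0,0,0],[0,0,0,0]]'; python3 st.py; python3 chk.py wrist scene
python3 - <<'E'
from h import *
f=load('wrist'); cv2.imwrite('pics/w16.png',f['image'][:,:,::-1]); crop(f,220,20,460,200,3.3,'w16c'); f=load('scene'); crop(f,280,210,420,315,5.5,'s16')
E
```

```text
t: 27.95
eef_pos: [0.4702, -0.0839, 0.2945]
ee_rot: [-3.142, -0.0, -0.604]
force: [0.8, -0.7, -0.5]
width: 0.0784
t: 28.55
eef_pos: [0.4737, -0.0879, 0.3685]
ee_rot: [3.141, 0.001, -0.604]
force: [0.3, -0.1, -0.3]
width: 0.0787
28.55 [ 0.4737 -0.0879  0.3685] [ 3.141e+00  1.000e-03 -6.040e-01] [ 0.32 -0.11 -0.33] 0.0787117865189796
wrist knob n 928 mean [22.6  0.3 57.7] h pct [56.3 57.8 58.9] x [13.4 31.9]
  plate top n 975 [-6.3  1.1 53.6] x [-8.7 -6.3 -4.4]
scene knob n 16 mean [21.6 -8.3 51.9] h pct [46.4 52.4 55.4] x [17.  27.3]
  plate top n 9 [ -6.4 -42.9  52.6] x [-8.3 -7.  -4.6]
```

View pics/w16c.png

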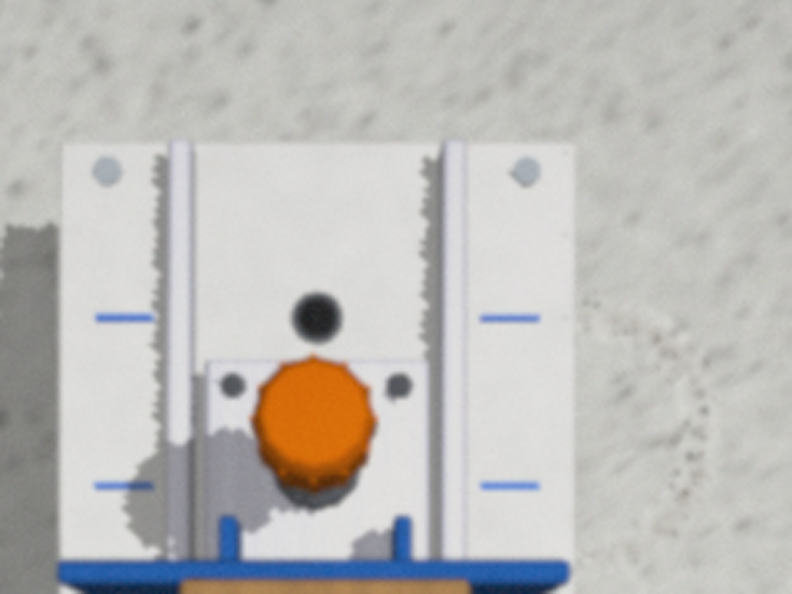

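View pics/s16.png

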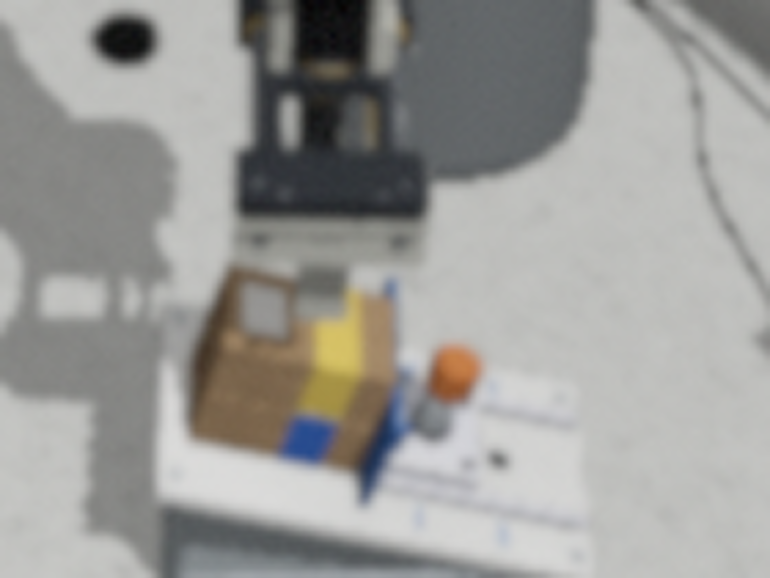

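```bash
python3 -m handwheel '[[2.2,-1.45,0,0],[2.2,-1.45,0,0],[2.2,-1.45,0,0],[2.05,-1.4,0,0],[0,0,-2.5,0],[0,0,-2.5,0],[0,0,-2.5,0],[0,0,-2,0],[0,0,0,0],[0,0,0,0]]' 1 20; python3 -m handwheel '[[0,0,0,0],[0,0,0,0],[0,0,0,0]]'
python3 - <<'E'
from h import *
f=grab('wrist','w17'); f=grab('scene'); crop(f,280,210,420,315,5.5,'s17')
E
```

```text
t: 29.65
eef_pos: [0.5607, -0.1453, 0.2742]
ee_rot: [3.14, 0.001, -0.604]
force: [0.6, -0.4, 0.3]
width: 0.0042
t: 29.95
eef_pos: [0.5608, -0.1453, 0.2754]
ee_rot: [-3.141, -0.001, -0.604]
force: [0.3, 1.0, 0.5]
width: 0.0002
```

View pics/s17.png

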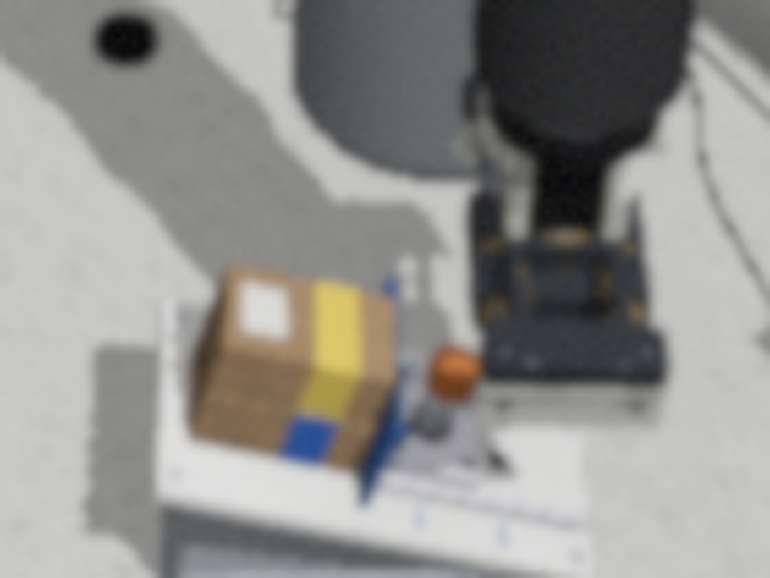

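View pics/w17.png

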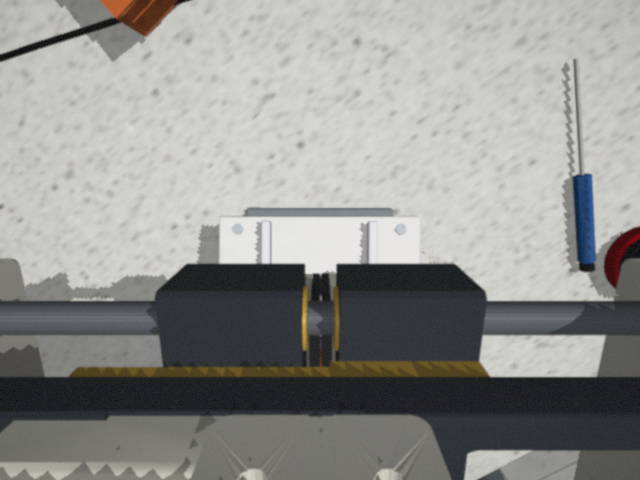

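```bash
python3 -m handwheel '[[-0.24,0.165,0.08,0],[-0.24,0.165,0.08,0],[-0.24,0.165,0.08,0],[-0.24,0.165,0.08,0],[0,0,0,0]]'; python3 -m handwheel '[[-0.16,0.11,0.05,0],[0,0,0,0]]'; python3 -m handwheel '[[-0.16,0.11,0.05,0],[0,0,0,0]]'; python3 -m handwheel '[[-0.08,0.055,0.026,0],[0,0,0,0]]'
```

```text
t: 30.55
eef_pos: [0.5507, -0.1385, 0.2779]
ee_rot: [-3.141, -0.0, -0.604]
force: [-0.7, -0.0, 0.3]
width: 0.0005
t: 30.75
eef_pos: [0.5493, -0.1375, 0.2782]
ee_rot: [-3.142, 0.0, -0.604]
force: [0.2, 1.1, -0.8]
width: 0.0002
t: 30.95
eef_pos: [0.5476, -0.1364, 0.2786]
ee_rot: [3.141, 0.0, -0.604]
force: [-0.2, 0.5, -0.0]
width: 0.0007
t: 31.15
eef_pos: [0.547, -0.1359, 0.2789]
ee_rot: [-3.142, -0.0, -0.604]
force: [0.6, -0.0, 0.2]
width: 0.001
```

```bash
python3 -m handwheel '[[-0.08,0.055,0.02,0],[0,0,0,0]]'; python3 -m handwheel '[[-0.08,0.055,0.02,0],[0,0,0,0]]'; python3 -m handwheel '[[-0.06,0.04,0.016,0],[0,0,0,0]]'
```

```text
t: 31.35
eef_pos: [0.5464, -0.1355, 0.2792]
ee_rot: [-3.141, -0.001, -0.604]
force: [1.9, -1.5, -1.6]
width: 0.0008
t: 31.55
eef_pos: [0.5458, -0.135, 0.2795]
ee_rot: [-3.141, -0.001, -0.604]
force: [3.1, -3.2, -2.1]
width: 0.0003
t: 31.75
eef_pos: [0.5454, -0.1347, 0.2797]
ee_rot: [-3.141, -0.002, -0.604]
force: [4.9, -4.7, -4.4]
width: 0.0003
```

```bash
python3 -m handwheel '[[-0.05,0.035,0.013,0],[0,0,0,0]]'; python3 -m handwheel '[[-0.05,0.035,0.013,0],[0,0,0,0]]';  python3 - <<'E'
from h import *
f=grab('scene'); crop(f,280,210,420,315,5.5,'s18')
E
```

```text
t: 31.95
eef_pos: [0.5449, -0.1344, 0.2798]
ee_rot: [-3.141, -0.002, -0.604]
force: [4.7, -4.6, -3.5]
width: 0.0003
t: 32.15
eef_pos: [0.5445, -0.1341, 0.28]
ee_rot: [-3.141, -0.002, -0.604]
force: [5.9, -4.7, -3.8]
width: 0.0002
```

View pics/s18.png

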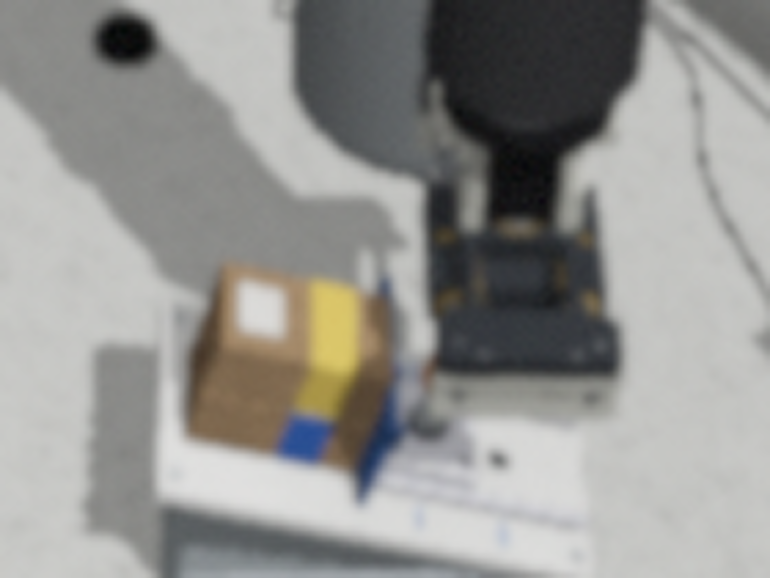

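```bash
python3 -m handwheel '[[0.2,-0.14,-0.05,0],[1,-0.7,-0.2,0],[1,-0.7,0,0],[0,0,2.5,0],[0,0,3,0],[0,0,3,0],[-2.5,1.7,0.4,0],[-3,2,0,0],[-3,2,0,0],[-1,0.7,0,0],[0,0,0,0],[0,0,0,0]]'; python3 st.py; python3 chk.py wrist scene
python3 - <<'E'
from h import *
f=load('wrist'); cv2.imwrite('pics/w19.png',f['image'][:,:,::-1]); crop(f,220,20,460,200,3.3,'w19c'); f=load('scene'); crop(f,280,210,420,315,5.5,'s19')
E
```

```text
t: 33.4
eef_pos: [0.4717, -0.0852, 0.3666]
ee_rot: [-3.141, -0.001, -0.603]
force: [0.3, 0.2, -0.0]
width: 0.0005
33.4 [ 0.4717 -0.0852  0.3666] [-3.141e+00 -1.000e-03 -6.030e-01] [ 0.29  0.19 -0.03] 0.0005440634401223748
wrist knob n 993 mean [20.8  0.5 57.6] h pct [55.9 57.7 58.9] x [11.5 30.4]
  plate top n 943 [-7.8  1.4 53.6] x [-10.2  -7.7  -5.8]
scene knob n 16 mean [19.8 -7.5 52.5] h pct [47.4 52.9 57.5] x [15.7 24.9]
  plate top n 15 [ -7.7 -42.2  53.3] x [-9.4 -7.7 -5.4]
```

View pics/w19c.png

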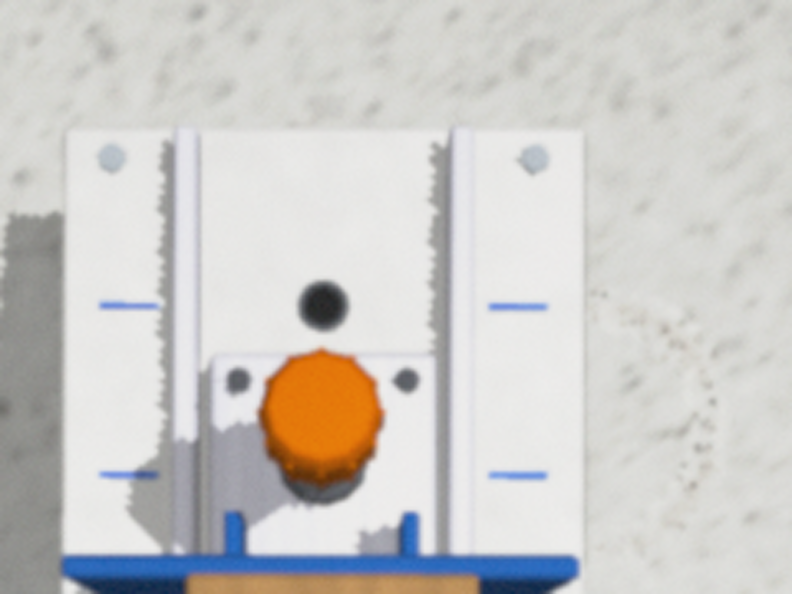

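View pics/s19.png

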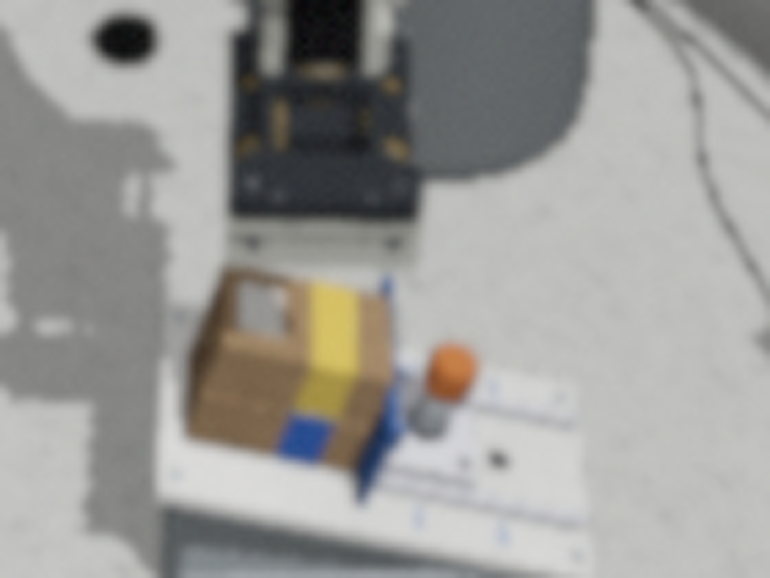

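```bash
python3 -m handwheel '[[-2.5,1.8,1,0],[-2.5,1.8,1,0],[-1.5,1,1.5,0],[-0.5,0.3,1,0],[0,0,0,0],[0,0,0,0]]' 0
python3 - <<'E'
from h import *
from chk import rackf
f=grab('wrist','w20'); C=cloud(f);q=rackf(C)
V=np.mgrid[0:480,0:640][0]
for lo,hi in [(58,70)]:
    m=(q[...,2]>lo)&(q[...,2]<hi)&(q[...,0]<-12)&(q[...,0]>-110)&(abs(q[...,1])<60)&(V<262)
    p=q[m]; r=cv2.minAreaRect(p[:,:2].astype(np.float32)); print('top',m.sum(),r,np.percentile(p[:,2],[5,50,95]),p.min(0),p.max(0))
crop(f,220,50,420,200,4,'w20c')
E
python3 st.py
```

```text
t: 34.1
eef_pos: [0.4016, -0.0362, 0.411]
ee_rot: [-3.141, -0.0, -0.604]
force: [0.1, -0.5, -0.1]
width: 0.043
top 9689 ((-51.36898422241211, -1.6874275207519531), (78.74008178710938, 53.340152740478516), 0.007991903461515903) [62.82711344 64.02227593 65.12662112] [-90.7388404  -28.36161407  58.17477922] [-12.00077576  24.98264157  67.37152409]
34.15 [ 0.4015 -0.0364  0.4106] [ 3.141e+00  1.000e-03 -6.040e-01] [ 0.54  0.08 -0.38] 0.04669804979397742
```

View pics/w20.png

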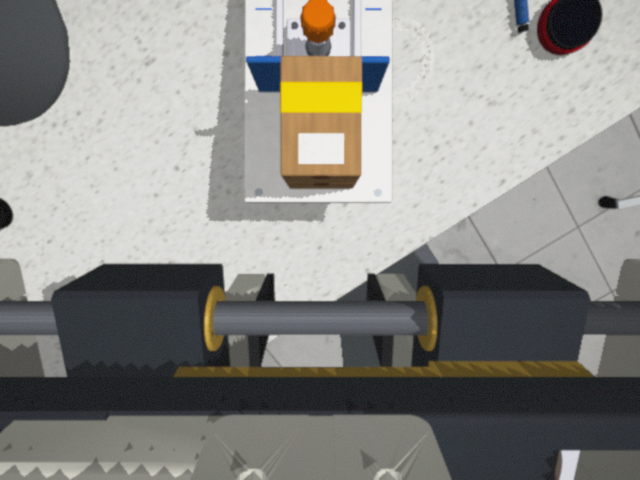

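View pics/w20c.png

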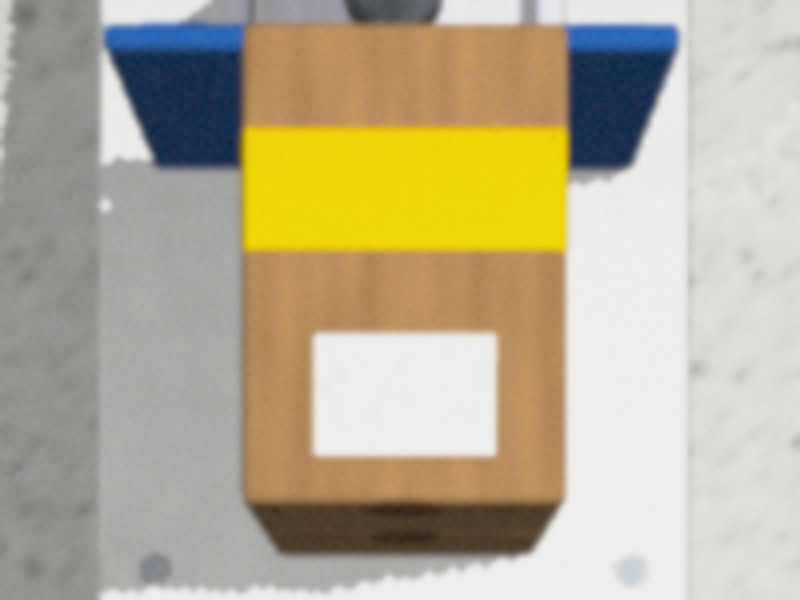

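```bash
python3 -c "
from station import arm
print(arm.job_done())"
```

```text
the job is handed in; nothing more can be done
None
```

The rack is set up as asked and the job was handed in at about 34 s. The backstop is in the upper hole, the blue-banded carton lies on the slope against it, and the yellow-banded carton is stacked on top.

**What I did:**
- I pulled the knob, slid the backstop about 40 mm up the slope and let the plunger drop.
- I then placed each carton and slid it down to the backstop until I felt 5 to 7 N of contact.

**Backstop moved within the hole:** The backstop had first come to rest slightly high, at about 41 mm. The push with the blue carton then moved it about 3.5 mm downhill, to about 38 mm, with the plunger still in. After stacking the yellow carton I pushed the knob about 1.7 mm back uphill, and the cartons went with it.

**Last checks:**
- **Plunger:** the knob's top is 57.7 mm above the deck, against 58 mm expected when fully seated.
- **Backstop:** it stands at about 0.040 m, give or take 1 mm from the camera.
- **Cartons:** they are square and flush with each other. The upper carton's top lies 64 mm above the deck, so both are lying flat. Both end against the plate, though I worked this out from the end positions because the joint itself was hidden from view.
- **Centring:** both cartons sit about 2 to 3 mm to one side of the middle of the deck; I left that as it was.
- **Loose things:** the robot did not touch them, and it was clear of everything when I handed in.

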